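# Fit the snap ring that holds an easel pulley on its axle

## Robot

A 7-joint arm with a two-finger parallel gripper is mounted at the origin on the work surface. World frame = base frame: x ahead of the robot, y to its left, z up, the work surface at z = 0. Lengths are in m, angles in rad, forces in N, time in s.
With the tool pointing down it reaches from about 0.4 to 0.75 m from the base axis. Payload 19.5 kg.
Tool frame: the origin (TCP) lies between the finger pads; the fingertips stand 14 mm ahead of it and the grasp point (between the pads) lies 5 mm behind it; z points along the fingers, x is the direction in which the jaws open and shut, and the axes are right-handed (so a half turn about z gives the same grasp; the last joint's range is limited). The gripper opens to 85 mm and grips with 20 to 120 N. Pads are 22 mm wide; open, the fingers measure 114 mm over their backs; the gripper's body (76 mm by 85 mm) begins 54 mm behind the grasp point. The pads swing forward as they close: fully open they stand 13 mm farther back than shut.
Start: joints at [1.154, 0.707, -0.028, 1.485, 0.022, 0.951, -0.075], TCP at [0.21, -0.535, 0.245] pointing down, gripper open.
Joint ranges: [-2.71, 2.71], [-0.32, 2.16], [-1.57, 1.52], [0, 2.45], [-1.46, 4.6], [0, 2.02], [-2.83, 2.83]. Speed limits (rad/s): [1.89, 1.89, 2.57, 2.57, 3.01, 3.01, 3.01].

## Interface

Orientations are given as a rotation vector (axis times angle).
In Python, from station import env gives the robot as it stands. The module is installed in compiled form; this text tells all that it offers. Calls block until the motion is done:
- env.move_to(position, orientation): joint-space move of the TCP to a pose.
- env.move_linear(position, orientation=None, speed=0.15, max_force=None): straight line of the TCP; orientation=None keeps the orientation; speed is the mean speed in m/s. With max_force (N) it stops when the force on the tool has changed by that much, and returns True; else False.
- env.move_joints(angles): joint-space move.
- env.command_gripper(opening, effort=None): finger opening in m; effort is the grip in N (None keeps the last); returns when the fingers have stopped.
- env.wait(seconds).
- env.solve_ik(position, orientation): joint angles nearest the present ones, or None.
- env.read_camera(name): name is "side" or "top"; returns a dict with "color" (384x512x3 uint8, red, green, blue), "camera_matrix" (3x3 intrinsics, pixels), "pose" (4x4, takes a point from camera to world coordinates). Camera axes: x right, y down, z forward; pixel columns grow to the right and rows downward; lengths in m; the calibration is good to about 2 mm. A picture is of the moment at which its call begins. There is no depth.
A pose or a line that the arm cannot do raises env.IKError and nothing moves.
- env.close_job(): hands the job in, once; it reports no verdict.
Trained networks look in a picture, given as the dict that the camera call returned (one of the last four; its "shot" number tells which), for a name from the list of things; names that differ only in an ending like _2 or _b are one class to them, and where a whole thing is asked for, a point or a joint stands for the part that bears it (a point fixed in the world has none). Each returns a list of dicts, best first, with "p" (0 to 1); they miss things now and then, are a little off and sometimes report something else, mostly with a low value. They report only what shows in the picture. A call takes as long as a camera call. They do not tell look-alikes from the thing itself.
- env.boxes_of(thing, picture): "xyz" ([x, y, z] in m, in the coordinates of the camera as it stood for that picture, good to about 4 mm: the middle of the surface that is visible of it).
- env.outline_of(thing, picture): "mask" (384x512 bool, what is visible of it).
Readings, each from a call of its own:
- env.get_t(): time.
- env.get_joint_pos(): joint angles.
- env.get_joint_vel(): joint speeds.
- env.get_effort(): joint torques, N m.
- env.get_position(): TCP position.
- env.get_eef_rot(): TCP orientation.
- env.get_ft_force(): force on the tool from outside, world axes, zero at the start.
- env.get_ft_torque(): the same for the moment, N m.
- env.get_opening(): finger opening in m.
Only numpy, scipy, OpenCV 4.12 (cv2) and the standard library are available. Lean on these libraries where they do the work, as an engineer would, in place of code of your own. Each camera call takes 0.05 s, during which the arm holds its last target.

## Task

Take the spreading pliers from their stand and put their pins through the two eyes of the snap ring; squeeze to spread the ring, carry it over the end of the upright pulley axle and press it gently down on the sprung washer, without crushing the washer flat, until it can close into the groove. Let it contract into the groove, draw the pliers out and stand them back in their stand; do not touch the ring with the gripper and leave the other things on the table where they are.

Things in the scene. Friction and masses are not known exactly. Their poses are not given: they have to be found in the camera images.
- pliers_grip (a point): Spreading pliers, upright in the stand, pins down, about 200 g. Point midway between the two black rubber handle grips, 65 mm above the underside of the steel yoke plate (56x30x10 mm). z up, y from right to left jaw (squeeze along y). Each grip: 20 mm wide (x), 10 thick (y), from 37 mm below to 35 above this point; outer faces here 60 mm apart at rest, 43 fully squeezed.
- squeeze (a joint): Pliers: angle (rad) each handle has turned inwards; both move alike. 0 at rest, 0.145 fully squeezed (stop). Squeezing moves the tips APART: each tip goes out 65 mm x angle, each grip in 60 mm x angle. The return spring takes 10 N a handle to begin, 14 N at the stop, and up to 8 N more with the ring. About 0.02 fits the eyes of the free ring, 0.045 those of the seated ring.
- tip_left (a point): Tip of the pliers' left (+y) jaw: centre of the flat 12 x 9 mm shoulder under the jaw, 125 mm below pliers_grip. From here a pin 4 mm in diameter and 10 mm long (last 3 mm tapered) points down; it leans outwards below as the pliers are squeezed.
- tip_right (a point): The same on the right (-y) jaw. At rest the two tips are 37 mm apart.
- stand: Wooden pliers stand, fixed: base 90 x 100 x 14 mm and two upright cheeks (14 mm in x, 40 mm in y, tops 95 mm up) at x = -22 and +22 mm, leaving a 30 mm gap for the jaws. The pliers' yoke plate rests on the cheeks with its long way (x) across the gap. Origin at the centre of the underside, z up.
- ring_mid (a point): Dark spring-steel snap ring, 4 mm thick, 50 mm across, about 60 g, flat on the wooden block (30 mm high). C shape, open towards +x; two spring arms turn on a bridge at the back, 24 mm behind (-x) this point, which is the ring's centre, half-way up; z up. Inner faces 14.2 mm from it when free.
- ring_spread (a joint): Angle (rad) by which each arm of the ring is spread; both move alike. 0 free; 0.135 just clears the 34 mm axle; about 0.18 with the pliers fully squeezed; 0.03 to 0.06 when closed in the groove, about 0.135 if it grips the axle outside the groove.
- eye_left (a point): Centre of the 6.5 mm through hole in the ring's left (+y) eye, half-way up. On the free ring 13.8 mm in front (+x) and 19.7 mm to the left of the ring's centre. Under the eyes the block has a slot 10 mm wide and 12 mm deep for the pins.
- eye_right (a point): The same in the right (-y) eye, 39.4 mm from the left one when the ring is free.
- axle_line (a point): Point on the axis of the upright 34 mm steel axle, on the fixed bracket's grey plate 32 mm above the table. The axle carries a wooden pulley, 90 mm across. Its height is set differently each time and NOT measured: its end lies 91.5 to 103.5 mm above the table. From the end: 9.5 mm full axle, then a groove 8 mm wide, 30 mm in diameter; the washer's top rests 12 mm below the end.
- washer (a joint): How far (m) the sprung steel washer (42 mm across, round the axle) is pressed down: 0 at rest, 0.007 flat. Spring: 1 N at first touch, then 0.8 N per mm, besides some rubbing on the axle. The ring can close into the groove while it holds the washer 1.7 to 5.3 mm down (about 2 to 5 N); over 6.3 mm it counts as crushed. It then pushes the ring against the groove's upper edge.
- jar: Glass jar with white lid, 60 mm across, 85 mm high: a bystander, not to be moved. Origin under its centre.
- screwdriver: Screwdriver lying on the table: a bystander, not to be moved.
- stretcher_block: Small stepped wooden block, 90 x 45 x 24 mm: a bystander, not to be moved. Origin under its centre.
Not all that is in view belongs to the job. There is more than one size of the part that bears pliers_grip; the job needs the middle-sized. What is shaped like the stand but red is not meant.

How it is judged:
On the way, in this order (a step that is already met when the one before it is completed fails the run):
1. the ring is spread on the pliers' pins and lifted clear of the block (value of joint ring_spread above 0.12 rad and value of joint squeeze above 0.08 rad and height (world z) of ring_mid above 0.06 m and ((distance between tip_left and eye_left below 0.012 m and distance between tip_right and eye_right below 0.012 m) or (distance between tip_right and eye_left below 0.012 m and distance between tip_left and eye_right below 0.012 m))), for 0.2 s.
2. the ring has contracted into the groove of the axle (value of joint ring_spread between 0.012 and 0.085 rad and horizontal distance between ring_mid and axle_line below 0.005 m and angle between ring_mid's own z axis and vertical below 0.12 rad and z of ring_mid in the frame of axle_line above 0.03 m), for 0.2 s.
At the end, for the whole second after the job is handed in: The ring is closed in the axle's groove (spread 0.012 to 0.085 rad, centred within 5 mm, level within 0.12 rad), and the released pliers stand upright in their stand, within 15 mm of its middle, yoke resting on the cheeks (all of step 2 and horizontal distance between pliers_grip and stand below 0.015 m and z of pliers_grip in the frame of stand between 0.156 and 0.164 m and angle between pliers_grip's own z axis and vertical below 0.1 rad and value of joint squeeze below 0.01 rad); the robot touches nothing.
It fails at once if the sprung washer is crushed flat (pressed more than 6.3 mm) (value of joint washer above 0.0063 m).
It fails at once if the gripper touches the ring (contact force between the fingers and ring above 1 N).
It fails at once if the jar is moved more than 30 mm (distance of jar from where it was at the start of the episode above 0.03 m).
It fails at once if the screwdriver is moved more than 30 mm (distance of screwdriver from where it was at the start of the episode above 0.03 m).
It fails at once if the wooden block is moved more than 30 mm (distance of stretcher_block from where it was at the start of the episode above 0.03 m).
It also fails if it takes over 64 s, if anything falls off the work surface, if the arm or the gripper's body presses on something with over 40 N, if the wrist force passes 120 N, or if a joint passes its speed limit or range.

## Working session

There is one attempt and no reset: what is moved stays moved. The work goes in short steps, each a Python script; the robot and the scene stay as the last script left them, time stands still between calls to the robot, and variables do not carry over. Pictures are saved under pics/ and viewed, and the job is handed in when it is done.

```bash
ls; mkdir -p pics
python3 - <<'E'
from station import env
import cv2,numpy as np
print(env.get_t())
for n in("side","top"):
    d=env.read_camera(n)
    cv2.imwrite(f"pics/{n}0.png",cv2.resize(d["color"][:,:,::-1],(800,600),interpolation=cv2.INTER_CUBIC))
    print(n,d["camera_matrix"].tolist(),np.round(d["pose"],4).tolist())
    for t in["pliers_grip","stand","ring_mid","eye_left","eye_right","axle_line","washer","jar","screwdriver","stretcher_block","tip_left","tip_right"]:
        try:
            for r in env.boxes_of(t,d):
                if r["p"]<.2: continue
                w=d["pose"]@np.append(r["xyz"],1); uv=d["camera_matrix"]@np.array(r["xyz"]);uv=uv[:2]/uv[2]
                print(t,round(r["p"],2),np.round(w[:3],4),np.round(uv*800/512))
        except Exception as e: print(t,e)
print(env.get_t(),env.get_position(),env.get_eef_rot(),env.get_opening())
E
```

```text
pics
0.0
side [[400.6799098289809, 0.0, 256.21755543117257], [0.0, 400.6799098289809, 188.78586216646735], [0.0, 0.0, 1.0]] [[-0.9709, -0.1718, 0.167, 0.2763], [-0.2392, 0.6574, -0.7146, 0.8328], [0.013, -0.7337, -0.6793, 0.9502], [0.0, 0.0, 0.0, 1.0]]
pliers_grip 0.92 [0.2089 0.2814 0.0507] [517. 490.]
pliers_grip 0.86 [0.389  0.0129 0.0291] [438. 355.]
pliers_grip 0.56 [ 0.5492 -0.014   0.1317] [362. 293.]
stand 0.86 [ 0.6384 -0.3082  0.0132] [363. 243.]
stand 0.64 [0.7179 0.2312 0.0153] [237. 413.]
stand 0.57 [ 0.5476 -0.0078  0.0175] [364. 337.]
stand 0.37 [0.5456 0.0025 0.1503] [362. 292.]
ring_mid 0.55 [ 0.5048 -0.2339  0.0313] [410. 266.]
axle_line 0.87 [0.4999 0.2814 0.0191] [343. 461.]
washer 0.5 [0.7158 0.2321 0.0139] [238. 414.]
jar 0.88 [0.7491 0.008  0.0573] [266. 311.]
jar 0.56 [ 0.5504 -0.0087  0.018 ] [363. 336.]
screwdriver 0.6 [ 0.7528 -0.2079  0.0219] [303. 258.]
stretcher_block 0.74 [0.721  0.2298 0.0141] [236. 412.]
tip_left 0.75 [0.2438 0.253  0.0432] [497. 472.]
tip_left 0.48 [0.5492 0.0017 0.1552] [360. 290.]
tip_right 0.66 [0.4173 0.0167 0.0209] [424. 356.]
t
[... 571 characters left out ...]
4981 -0.236   0.0368] [536. 297.]
eye_left 0.6 [ 0.4974 -0.2244  0.0354] [529. 297.]
axle_line 0.88 [0.4928 0.2225 0.0172] [273. 297.]
washer 0.39 [0.5066 0.2362 0.0764] [256. 283.]
jar 0.88 [ 0.739  -0.0053  0.0825] [404. 150.]
screwdriver 0.91 [ 0.7568 -0.2188  0.019 ] [523. 156.]
stretcher_block 0.79 [0.7239 0.2174 0.0113] [283. 172.]
tip_left 0.92 [0.243  0.2551 0.0431] [241. 443.]
tip_left 0.53 [0.3779 0.0217 0.0248] [385. 364.]
tip_left 0.4 [ 0.5436 -0.0087  0.1649] [403. 252.]
tip_right 0.93 [0.1871 0.2298 0.0447] [254. 479.]
tip_right 0.63 [0.4087 0.0013 0.0268] [397. 347.]
1.3 [ 0.2104828  -0.53505696  0.24527804] [-2.59633637e+00  1.76868681e+00  1.66196961e-04] 0.08536760451523036
```

View pics/side0.png

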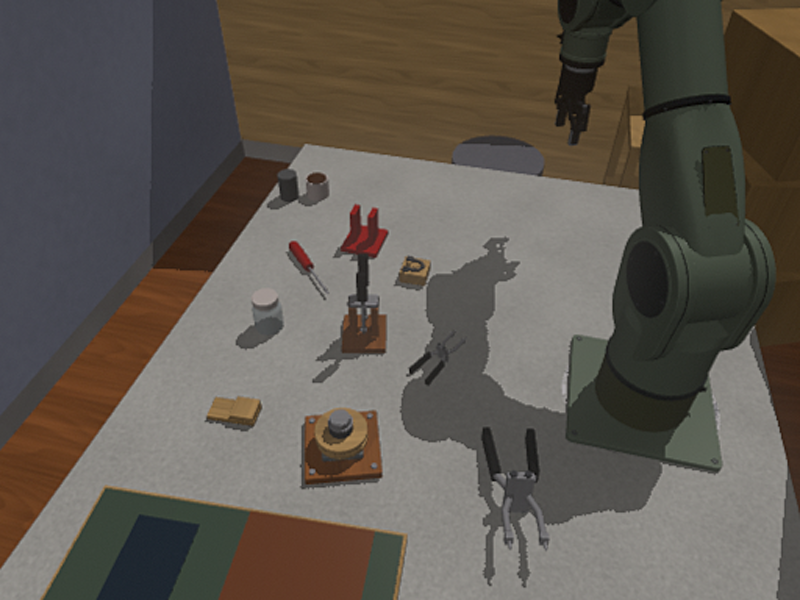

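View pics/top0.png

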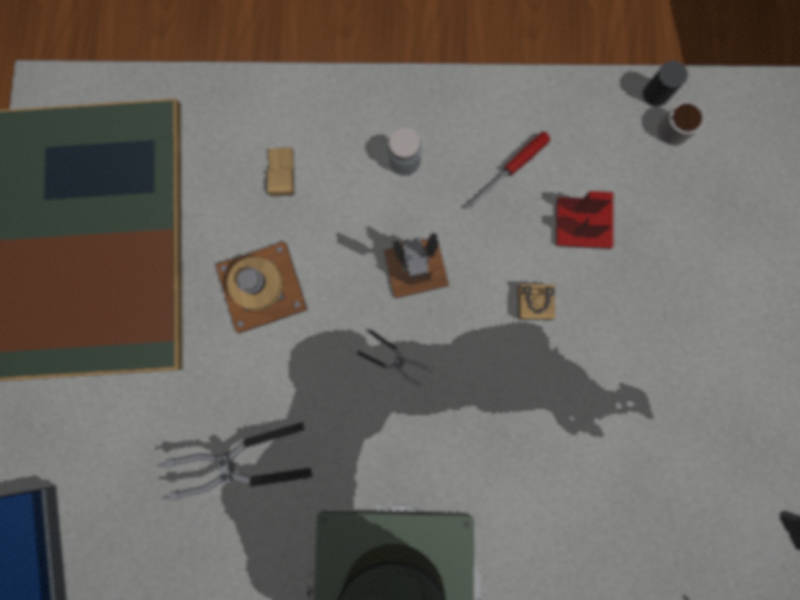

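The pliers stand in the wooden stand near px (416,265) in the top view. The ring is on its block at (537,298) and the axle is at (250,280). I'll crop in closer.

```bash
cat > h.py <<'E'
from station import env
import cv2,numpy as np
def crop(d,c,name,hw=(40,30),s=10):
    u,v=int(c[0]),int(c[1]);im=d["color"][v-hw[1]:v+hw[1],u-hw[0]:u+hw[0],::-1]
    cv2.imwrite(name,cv2.resize(im,None,fx=s,fy=s,interpolation=cv2.INTER_CUBIC))
def proj(d,p):
    p=np.atleast_2d(p);T=np.linalg.inv(d["pose"]);c=(T[:3,:3]@p.T).T+T[:3,3];u=(d["camera_matrix"]@c.T).T;return u[:,:2]/u[:,2:]
def onz(d,uv,z):
    r=d["pose"][:3,:3]@np.linalg.solve(d["camera_matrix"],[uv[0],uv[1],1.]);o=d["pose"][:3,3];return o+r*(z-o[2])/r[2]
def tri(da,ua,db,ub):
    A=[];b=[]
    for d,u in((da,ua),(db,ub)):
        r=d["pose"][:3,:3]@np.linalg.solve(d["camera_matrix"],[u[0],u[1],1.]);r/=np.linalg.norm(r);P=np.eye(3)-np.outer(r,r);A.append(P);b.append(P@d["pose"][:3,3])
    x=np.linalg.lstsq(np.vstack(A),np.hstack(b),rcond=None)[0];return x
E
python3 - <<'E'
from h import *
import pickle
d={n:env.read_camera(n) for n in("side","top")}
pickle.dump(d,open("d0.pkl","wb"))
crop(d["top"],(266,168),"pics/c_tp.png",(30,24),13);crop(d["top"],(343,192),"pics/c_tr.png",(25,20),16)
crop(d["side"],(232,194),"pics/c_sp.png",(40,40),10);crop(d["side"],(265,172),"pics/c_sr.png",(25,20),16)
crop(d["top"],(166,184),"pics/c_ta.png",(36,30),11);crop(d["side"],(218,284),"pics/c_sa.png",(36,30),11)
E
```

```text
(no output)
```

View pics/c_tp.png

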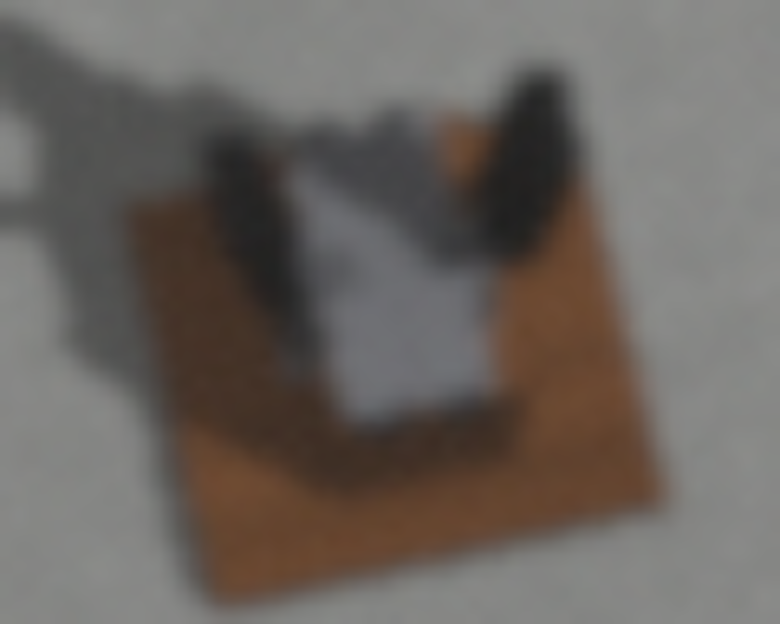

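View pics/c_sp.png

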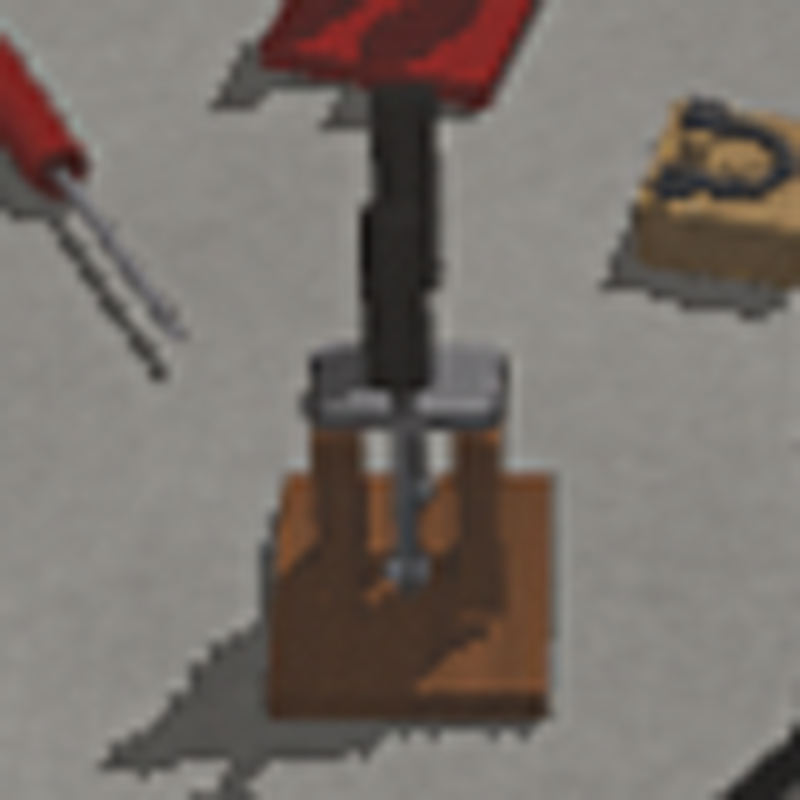

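View pics/c_tr.png

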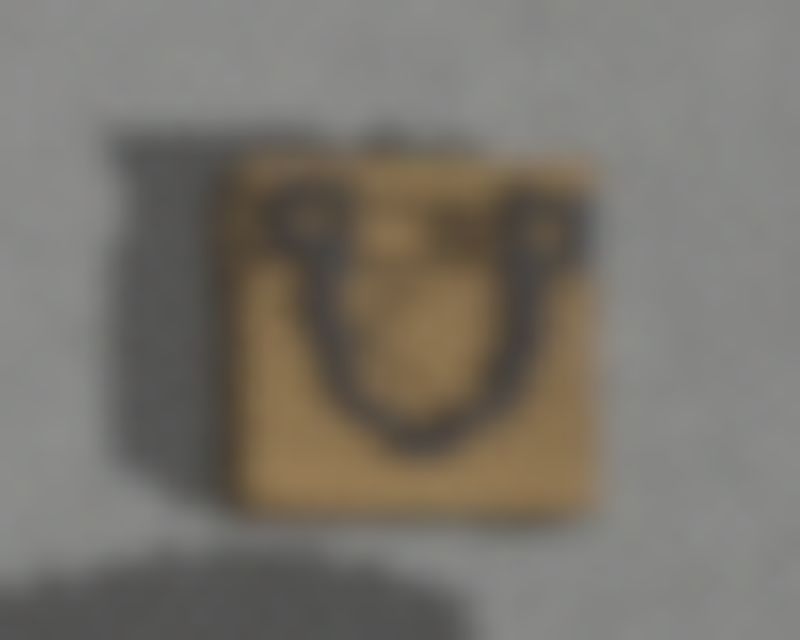

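View pics/c_sr.png

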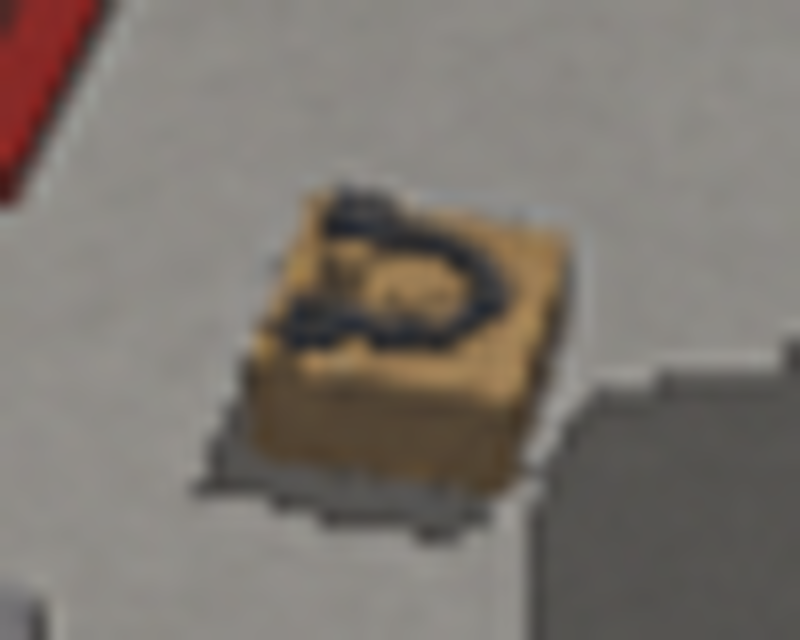

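View pics/c_ta.png

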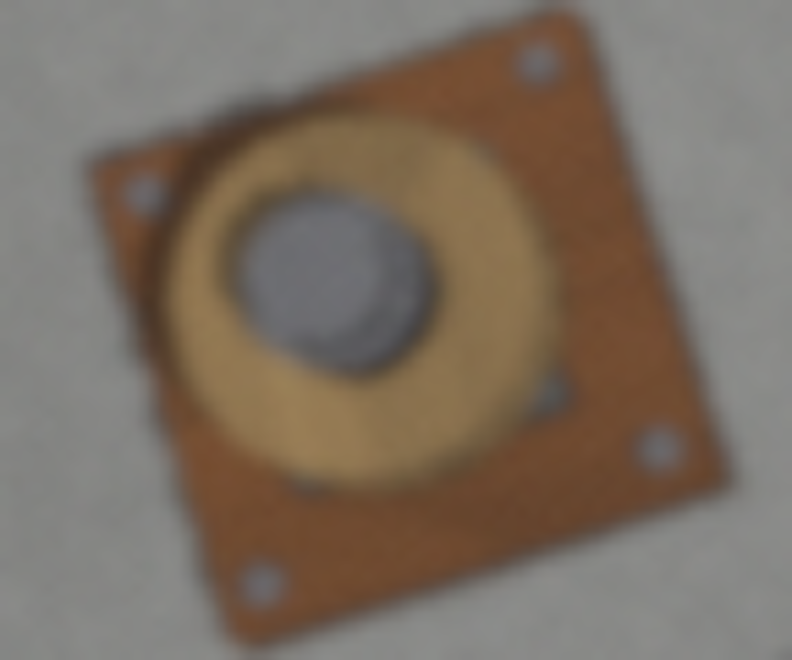

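View pics/c_sa.png

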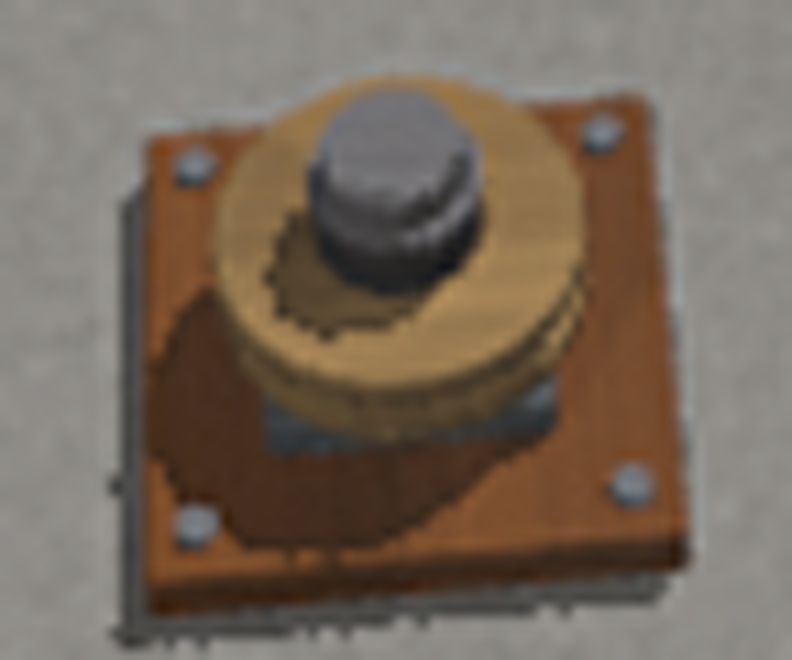

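Run:
```python
from h import *
import pickle
d={n:env.read_camera(n) for n in("side","top")}
pickle.dump(d,open("d0.pkl","wb"))
R={}
for n in d:
    for t in["pliers_grip","stand","ring_mid","axle_line","washer","eye_left","eye_right"]:
        for i,r in enumerate(env.outline_of(t,d[n])):
            if r["p"]<.2: continue
            ys,xs=np.nonzero(r["mask"]); R[n,t,i]=r["mask"]
            print(n,t,i,round(r["p"],2),len(xs),"c",xs.mean().round(2),ys.mean().round(2),"bb",xs.min(),xs.max(),ys.min(),ys.max())
pickle.dump(R,open("masks.pkl","wb"))
s,t=d["side"],d["top"]
# ring eyes
L=lambda c,o,sc:((c[0]+.5)/sc-.5+o[0],(c[1]+.5)/sc-.5+o[1])
tl,tr_=L((310,215),(318,172),16),L((540,230),(318,172),16)
sl,sr=L((310,325),(240,152),16),L((360,215),(240,152),16)
for a in(tl,tr_):print("top eye",onz(t,a,.033))
for a in(sl,sr):print("side eye",onz(s,a,.033))
print("bridge",onz(t,L((420,440),(318,172),16),.034),onz(s,L((495,290),(240,152),16),.034))
# stand corners
for c in((210,600),(660,505),(132,205)):print("stand top",onz(t,L(c,(236,144),13),.014)[:2])
for c in((272,688),(550,688),(285,475),(555,475)):print("stand side",onz(s,L(c,(192,154),10),.014)[:2])
```

```text
side pliers_grip 0 0.92 1269 c 330.22 311.13 bb 308 351 274 350
side pliers_grip 1 0.74 241 c 278.29 228.94 bb 262 296 212 244
side pliers_grip 2 0.56 422 c 232.26 184.64 bb 223 242 161 210
side stand 0 0.68 660 c 233.08 212.6 bb 219 247 197 225
side stand 1 0.59 545 c 233.13 149.52 bb 219 247 132 163
side ring_mid 0 0.52 47 c 263.04 168.91 bb 257 270 164 173
side axle_line 0 0.72 1277 c 218.65 291.59 bb 194 244 263 309
side axle_line 1 0.7 726 c 232.24 212.91 bb 218 247 197 226
side washer 0 0.63 28 c 214.71 274.04 bb 209 221 271 276
side washer 1 0.42 2 c 269.5 170.0 bb 269 270 170 170
side eye_right 0 0.71 726 c 232.95 212.31 bb 219 247 197 226
side eye_right 1 0.36 45 c 265.07 170.47 bb 258 271 165 173
top pliers_grip 0 0.82 296 c 250.87 229.16 bb 229 274 211 246
top pliers_grip 1 0.69 525 c 265.49 162.18 bb 251 280 150 176
top pliers_grip 2 0.61 1107 c 152.93 297.65 bb 103 199 270 320
top stand 0 0.91 1287 c 375.0 140.98 bb 356 393 121 159
top stand 1 0.78 703 c 266.43 176.14 bb 247 287 154 190
top stand 2 0.29 1344 c 170.17 185.87 bb 139 196 155 212
top ring_mid 0 0.52 54 c 343.87 188.17 bb 336 352 183 195
top axle_line 0 0.86 1364 c 170.15 185.95 bb 139 197 155 213
top washer 0 0.46 12 c 167.17 180.5 bb 166 168 178 183
top eye_left 0 0.63 12 c 338.08 185.92 bb 337 339 184 188
top eye_left 1 0.33 301 c 335.2 99.8 bb 301 352 84 131
top eye [ 0.5114541  -0.21994585  0.033     ]
top eye [ 0.50955407 -0.25838533  0.033     ]
side eye [ 0.51365665 -0.2198657   0.033     ]
side eye [ 0.51172071 -0.25985771  0.033     ]
bridge [ 0.47357057 -0.23763534  0.034     ] [ 0.47647514 -0.24080114  0.034     ]
stand top [0.49737008 0.00981422]
stand top [ 0.51933923 -0.08515357]
stand top [0.58256851 0.02840518]
stand side [0.58340807 0.02893997]
stand side [0.49868325 0.006999  ]
stand side [ 0.60843039 -0.06328915]
stand side [ 0.52160166 -0.0858977 ]
```

Run:
```python
from h import *
import pickle
d=pickle.load(open("d0.pkl","rb"));s,t=d["side"],d["top"]
L=lambda c,o,sc:((c[0]+.5)/sc-.5+o[0],(c[1]+.5)/sc-.5+o[1])
for c in((345,415),(497,390),(430,108),(300,130)):print("yoke top",onz(t,L(c,(236,144),13),.105)[:2])
for c in((315,352),(505,355),(312,393),(502,400)):print("yoke side",onz(s,L(c,(192,154),10),.105)[:2])
# predicted with stand pose
yaw=.24;c=np.array([.552,-.0283]);R=np.array([[np.cos(yaw),-np.sin(yaw)],[np.sin(yaw),np.cos(yaw)]])
for q in((28,15),(28,-15),(-28,15),(-28,-15)):print(q,c+R@np.array(q)/1000)
# overlay predictions
def P(x,y,z): return np.append(c+R@np.array([x,y])/1000,z/1000)
pts=[P(a,b,105) for a in(-28,28) for b in(-15,15)]+[P(a,b,z) for b in(-30,30) for z in(123,195) for a in (-10,10)]
pts+=[P(a,b,14) for a in(-45,45) for b in(-50,50)]
for n,o,sc,hw in(("top",(236,144),13,(60,48)),("side",(192,154),10,(80,80))):
    im=d[n]["color"][o[1]:o[1]+hw[1],o[0]:o[0]+hw[0],::-1]
    im=cv2.resize(im,None,fx=sc,fy=sc,interpolation=cv2.INTER_CUBIC)
    for uv in proj(d[n],np.array(pts)):
        x,y=[int((uv[i]-o[i]+.5)*sc) for i in(0,1)];cv2.circle(im,(x,y),3,(0,255,0),-1)
    cv2.imwrite(f"pics/ov_{n}.png",cv2.resize(im,None,fx=.7,fy=.7))
```

```text
yoke top [ 0.52092155 -0.01876167]
yoke top [ 0.5262867  -0.04792648]
yoke top [ 0.58171757 -0.03417885]
yoke top [ 0.57696092 -0.009021  ]
yoke side [ 0.58363794 -0.03038335]
yoke side [ 0.52630525 -0.04394754]
yoke side [ 0.57901293 -0.01246353]
yoke side [ 0.52183425 -0.02415862]
(28, 15) [ 0.57563192 -0.00707426]
(28, -15) [ 0.582763  -0.0362144]
(-28, 15) [ 0.521237  -0.0203856]
(-28, -15) [ 0.52836808 -0.04952574]
```

View pics/ov_top.png

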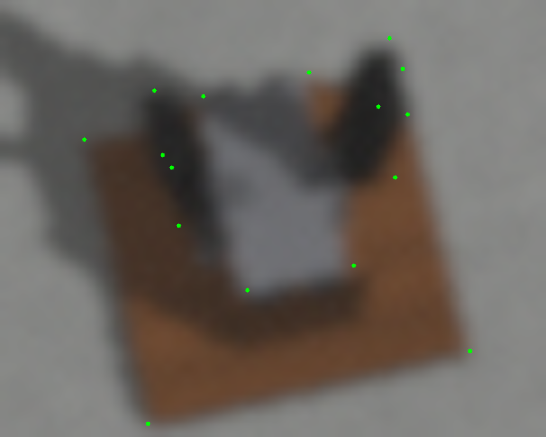

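View pics/ov_side.png

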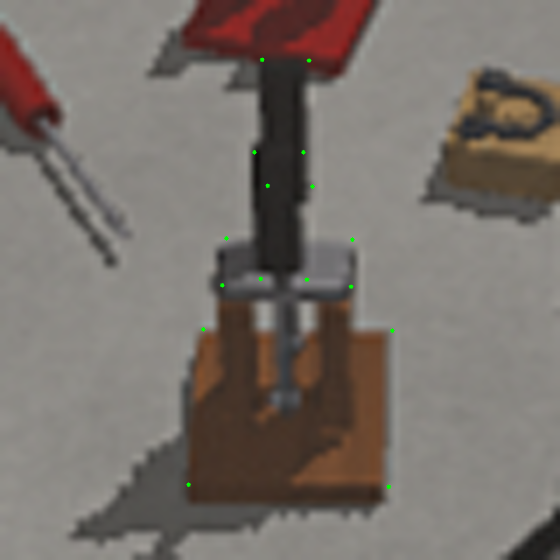

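Run:
```python
from h import *
import pickle
d=pickle.load(open("d0.pkl","rb"));s,t=d["side"],d["top"]
L=lambda c,o,sc:((c[0]+.5)/sc-.5+o[0],(c[1]+.5)/sc-.5+o[1])
for a,b in(((314,272),(393,142)),((362,300),(400,230))):
    x=tri(t,L(a,(130,154),11),s,L(b,(182,254),11));print(x, proj(t,x),L(a,(130,154),11),proj(s,x),L(b,(182,254),11))
    for k in(0.05,.06,.07,.0915,.0975,.1035):print(k,onz(t,L(a,(130,154),11),k)[:2],onz(s,L(b,(182,254),11),k)[:2])
R=cv2.Rodrigues(np.array(env.get_eef_rot()))[0];print(R.round(3))
# candidate orientations
for p,y in(((.552,-.028,.27),.24),((.5116,-.2395,.3),-.03),((.49,.235,.3),-.03),((.49,.235,.2),-.03)):
    for k in(0,np.pi):
        a=y+np.pi/2+k # tool x along pliers y
        M=np.array([[np.cos(a),np.sin(a),0],[np.sin(a),-np.cos(a),0],[0,0,-1]]);
        rv=cv2.Rodrigues(M)[0].ravel();q=env.solve_ik(p,rv);print(p,k,None if q is None else np.round(q,2))
```

```text
[0.51248637 0.24605882 0.09395259] [[158.04321295 177.83080867]] (158.0909090909091, 178.27272727272728) [[217.69591629 266.55675225]] (217.27272727272728, 266.45454545454544)
0.05 [0.51882656 0.25953845] [0.52583109 0.21590273]
0.06 [0.51712501 0.25642885] [0.52305942 0.22275575]
0.07 [0.51542347 0.25331926] [0.52028775 0.22960876]
0.0915 [0.51176515 0.24663362] [0.51432866 0.24434275]
0.0975 [0.51074422 0.24476786] [0.51266566 0.24845456]
0.1035 [0.50972329 0.2429021 ] [0.51100266 0.25256637]
[0.5124815  0.24541563 0.05760341] [[162.39170443 180.22432043]] (162.45454545454544, 180.8181818181818) [[218.48774229 274.59046404]] (217.9090909090909, 274.45454545454544)
0.05 [0.51212929 0.24742296] [0.5161285 0.2403808]
0.06 [0.51050082 0.24444556] [0.5134646  0.24696192]
0.07 [0.50887235 0.24146815] [0.51080071 0.25354303]
0.0915 [0.50537114 0.23506673] [0.50507335 0.26769241]
0.0975 [0.50439406 0.23328029] [0.50347501 0.27164108]
0.1035 [0.50341698 0.23149385] [0.50187668 0.27558975]
[[ 0.366 -0.931 -0.   ]
 [-0.931 -0.366  0.   ]
 [-0.     0.    -1.   ]]
(0.552, -0.028, 0.27) 0 [ 0.4   0.74 -0.83  1.52  0.58  1.14  1.26]
(0.552, -0.028, 0.27) 3.141592653589793 [-0.06  0.65  0.11  1.53 -0.08  0.97 -1.27]
(0.5116, -0.2395, 0.3) 0 [ 0.76  0.72 -0.8   1.42  0.53  1.22  1.45]
(0.5116, -0.2395, 0.3) 3.141592653589793 [ 0.3   0.64  0.15  1.43 -0.1   1.08 -1.13]
(0.49, 0.235, 0.3) 0 [-0.09  0.7  -0.85  1.5   0.54  1.19  0.52]
(0.49, 0.235, 0.3) 3.141592653589793 [-0.58  0.6   0.14  1.51 -0.09  1.03 -2.02]
(0.49, 0.235, 0.2) 0 [-0.18  0.78 -0.64  1.65  0.56  0.9   0.5 ]
(0.49, 0.235, 0.2) 3.141592653589793 [-0.69  0.75  0.35  1.67 -0.34  0.78 -1.78]
```

```bash
cat >> h.py <<'E'
def ori(y,k=np.pi):
    a=y+np.pi/2+k
    return cv2.Rodrigues(np.array([[np.cos(a),np.sin(a),0],[np.sin(a),-np.cos(a),0],[0,0,-1]]))[0].ravel()
def st(m=""):
    print(m,"t",round(env.get_t(),2),"pos",np.round(env.get_position(),4),"op",round(env.get_opening(),4),"F",np.round(env.get_ft_force(),2),flush=True)
def snap(tag,c_top,c_side,hw=(40,30),s=10):
    d={n:env.read_camera(n) for n in("side","top")}
    import pickle;pickle.dump(d,open(f"d_{tag}.pkl","wb"))
    for n,c in(("top",c_top),("side",c_side)):
        if c is not None: crop(d[n],c,f"pics/{tag}_{n}.png",hw,s)
    return d
E
python3 - <<'E'
from h import *
o=ori(.24)
st()
env.move_to([.552,-.028,.27],o);st("above")
env.move_linear([.552,-.028,.153],speed=.12,max_force=8);st("down")
env.command_gripper(.0576,60);st("grip")
d=snap("g1",(266,165),(232,190))
print(proj(d["top"],[.552,-.028,.16]))
E
```

```text
t 2.2 pos [ 0.2105 -0.5351  0.2453] op 0.0853 F [-0.21 -0.24 -0.93]
above t 4.39 pos [ 0.5519 -0.029   0.27  ] op 0.0853 F [ 0.23 -0.19 -0.4 ]
down t 5.52 pos [ 0.5523 -0.0281  0.1536] op 0.0853 F [-0.75  0.12 -0.28]
grip t 5.91 pos [ 0.5524 -0.0278  0.1535] op 0.0578 F [1.89 0.9  4.81]
[[266.12690598 158.32790501]]
```

View pics/g1_side.png

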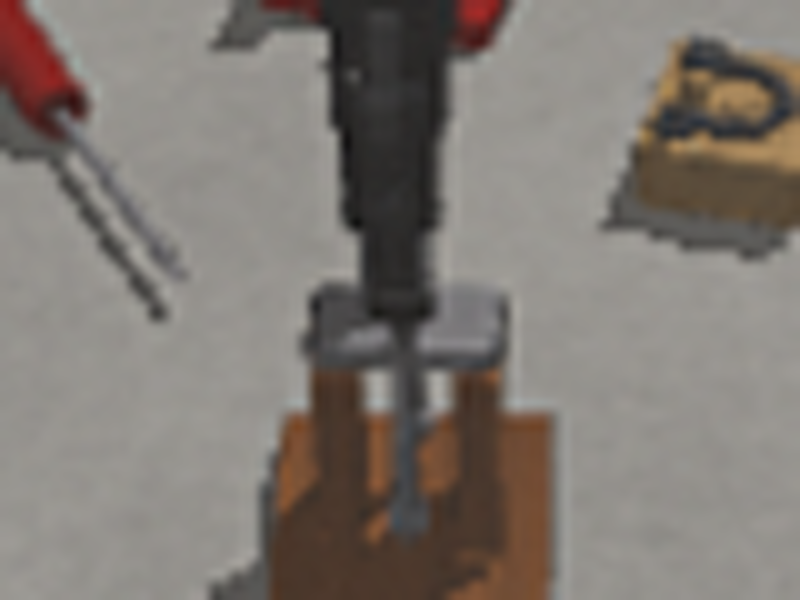

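View pics/g1_top.png

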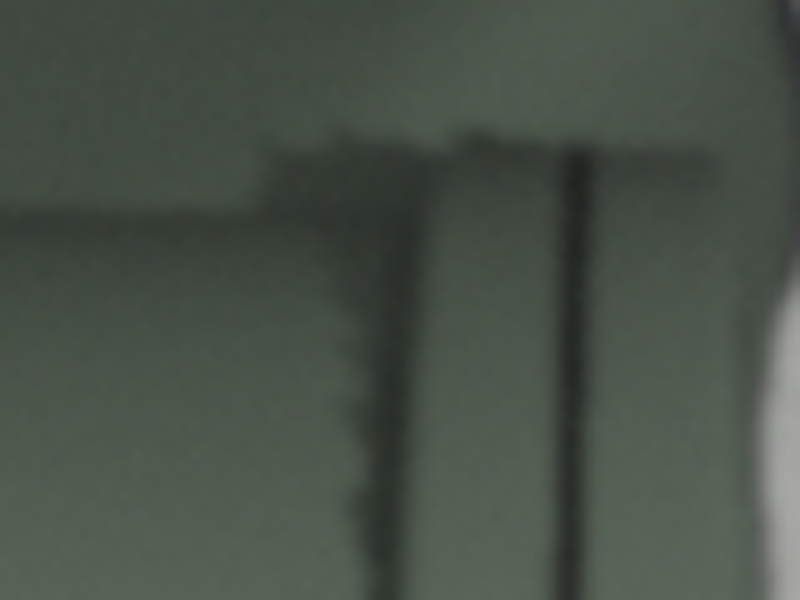

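Run:
```python
from h import *
env.move_linear([.5524,-.0278,.255],speed=.15);st("lift")
o=ori(-.03)
env.move_to([.5116,-.2395,.24],o);st("over")
env.move_linear([.5116,-.2395,.180],speed=.12,max_force=6);st("low")
d=snap("r1",None,(265,162),(25,25),20)
for t in["tip_left","tip_right","ring_mid","pliers_grip","eye_left","eye_right"]:
    for r in env.boxes_of(t,d["side"]):
        w=d["side"]["pose"]@np.append(r["xyz"],1)
        if r["p"]>.2:print(t,round(r["p"],2),np.round(w[:3],4))
y=-.03;u=np.array([-np.sin(y),np.cos(y)])
p=np.array(env.get_position())
for s in(1,-1):
    for z in(0,-.010):print(proj(d["side"],np.append(p[:2]+s*u*.0197,p[2]-.1185+z)))
```

```text
lift t 6.84 pos [ 0.552  -0.0278  0.2542] op 0.0578 F [ 0.49 -0.05 -2.11]
over t 7.71 pos [ 0.5117 -0.2391  0.2396] op 0.058 F [ 0.46  0.44 -1.8 ]
low t 8.36 pos [ 0.512  -0.2393  0.1805] op 0.0577 F [ 0.39  0.19 -1.87]
tip_left 0.87 [0.2478 0.2505 0.0436]
tip_left 0.39 [0.387  0.035  0.0256]
tip_right 0.96 [0.184  0.2371 0.0513]
tip_right 0.67 [ 0.4994 -0.228   0.0329]
tip_right 0.51 [0.4135 0.0178 0.0233]
tip_right 0.43 [ 0.51   -0.2548  0.1663]
ring_mid 0.5 [ 0.5016 -0.2283  0.0357]
pliers_grip 0.81 [0.2075 0.2819 0.0499]
pliers_grip 0.6 [0.3898 0.0104 0.026 ]
pliers_grip 0.59 [ 0.5098 -0.2329  0.1285]
[[259.42959707 165.62931431]]
[[259.37700852 167.83839214]]
[[262.34182931 158.85196359]]
[[262.27643284 161.05006986]]
```

View pics/r1_side.png

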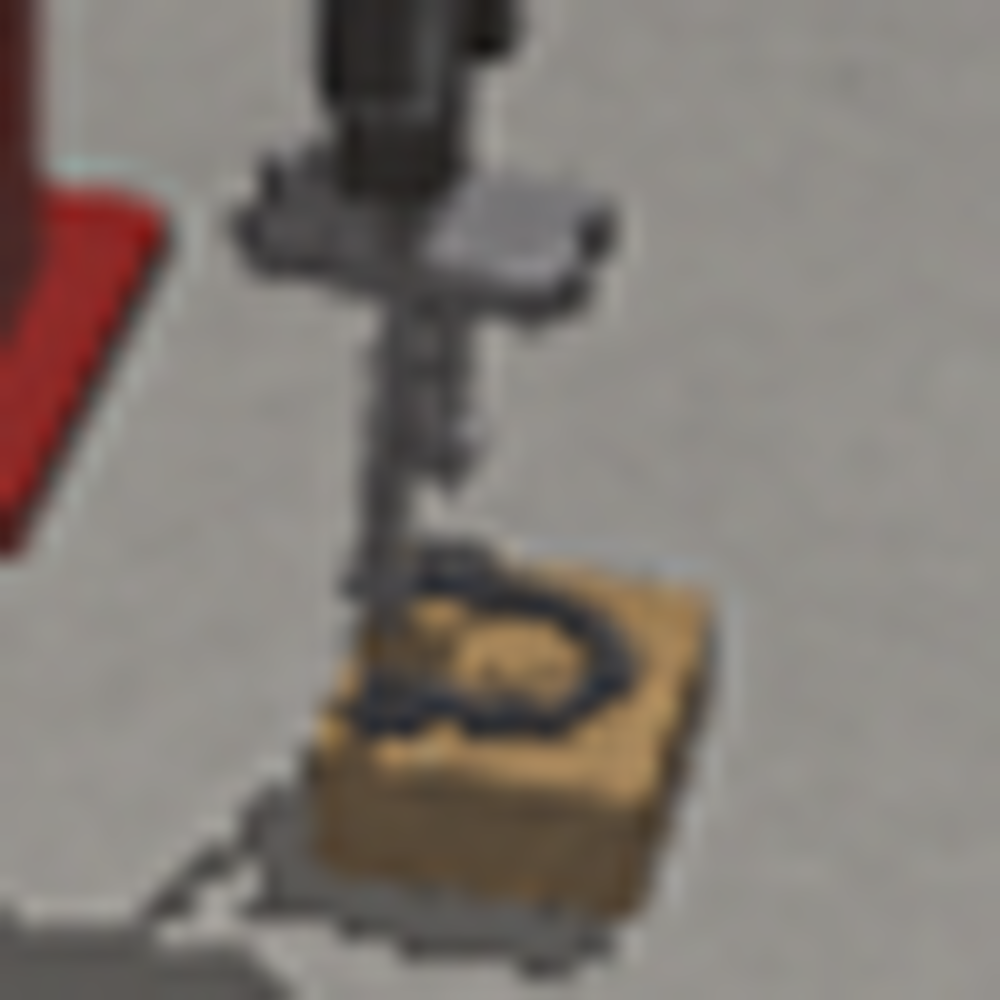

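Run:
```python
from h import *
import pickle
d=pickle.load(open("d_r1.pkl","rb"))["side"]
L=lambda c:((c[0]+.5)/20-.5+240,(c[1]+.5)/20-.5+137)
print("pred",onz(d,proj(d,[.5126,-.2196,.062])[0],.062))
for c in((378,590),(443,470)):print("tip",onz(d,L(c),.062))
for c in((395,625),):print("pin end",onz(d,L(c),.052))
for c in((390,710),(450,570)):print("eye",onz(d,L(c),.034))
for c in((240,225),(612,222),(535,310),):print("yoke",onz(d,L(c),.127))
crop({"color":d["color"]},(262,172),"pics/zz.png",(14,12),50)
```

```text
pred [ 0.5126 -0.2196  0.062 ]
tip [ 0.51508738 -0.2164935   0.062     ]
tip [ 0.51179624 -0.2517794   0.062     ]
pin end [ 0.51263953 -0.21973216  0.052     ]
eye [ 0.51276171 -0.21786615  0.034     ]
eye [ 0.51141295 -0.2583508   0.034     ]
yoke [ 0.54319783 -0.22829447  0.127     ]
yoke [ 0.48219538 -0.24531713  0.127     ]
yoke [ 0.48945831 -0.21808788  0.127     ]
```

View pics/zz.png

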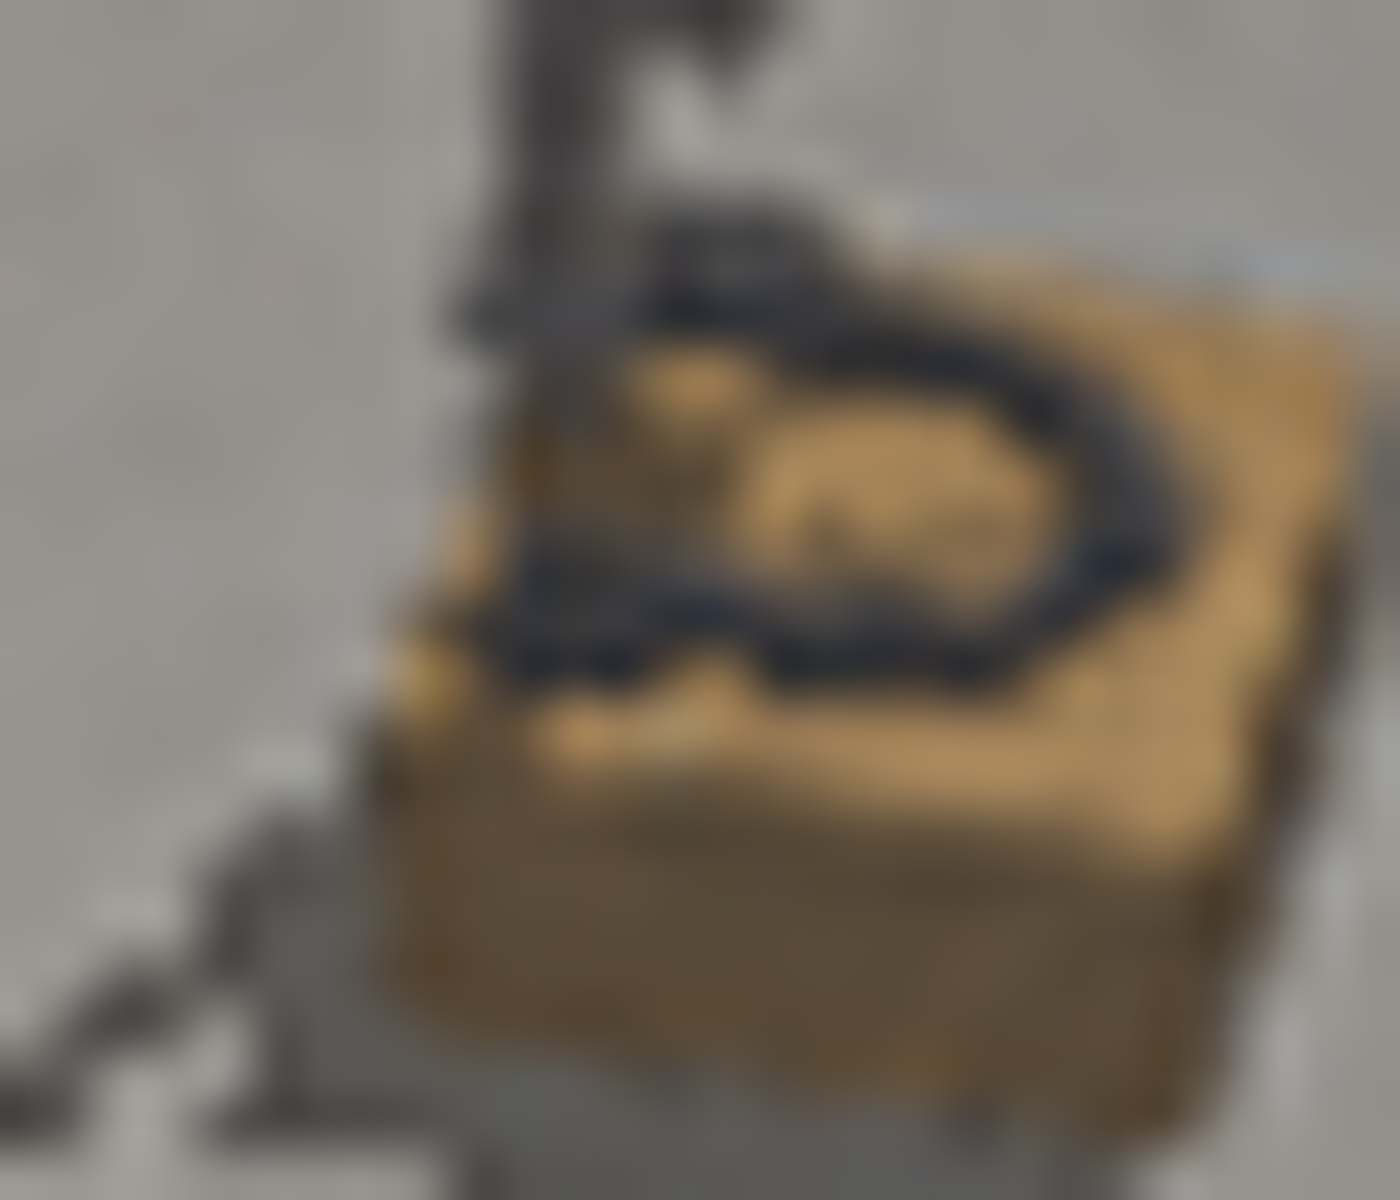

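The pin ends (259.2,167.9) drop onto the eye centre at about (259.2,171.6), so alignment is within roughly 1 mm. I'll descend with a force guard.

Run:
```python
from h import *
p=[.5119,-.2394]
env.move_linear([*p,.166],speed=.08,max_force=5);st("a")
r=env.move_linear([*p,.1555],speed=.03,max_force=3);st(f"b {r}")
d=snap("r2",None,(262,165),(25,20),25)
```

```text
a t 9.08 pos [ 0.5117 -0.2393  0.1658] op 0.0576 F [ 0.45 -0.25 -2.38]
b True t 9.45 pos [ 0.5118 -0.2394  0.1557] op 0.0575 F [-0.15  0.87  1.29]
```

View pics/r2_side.png

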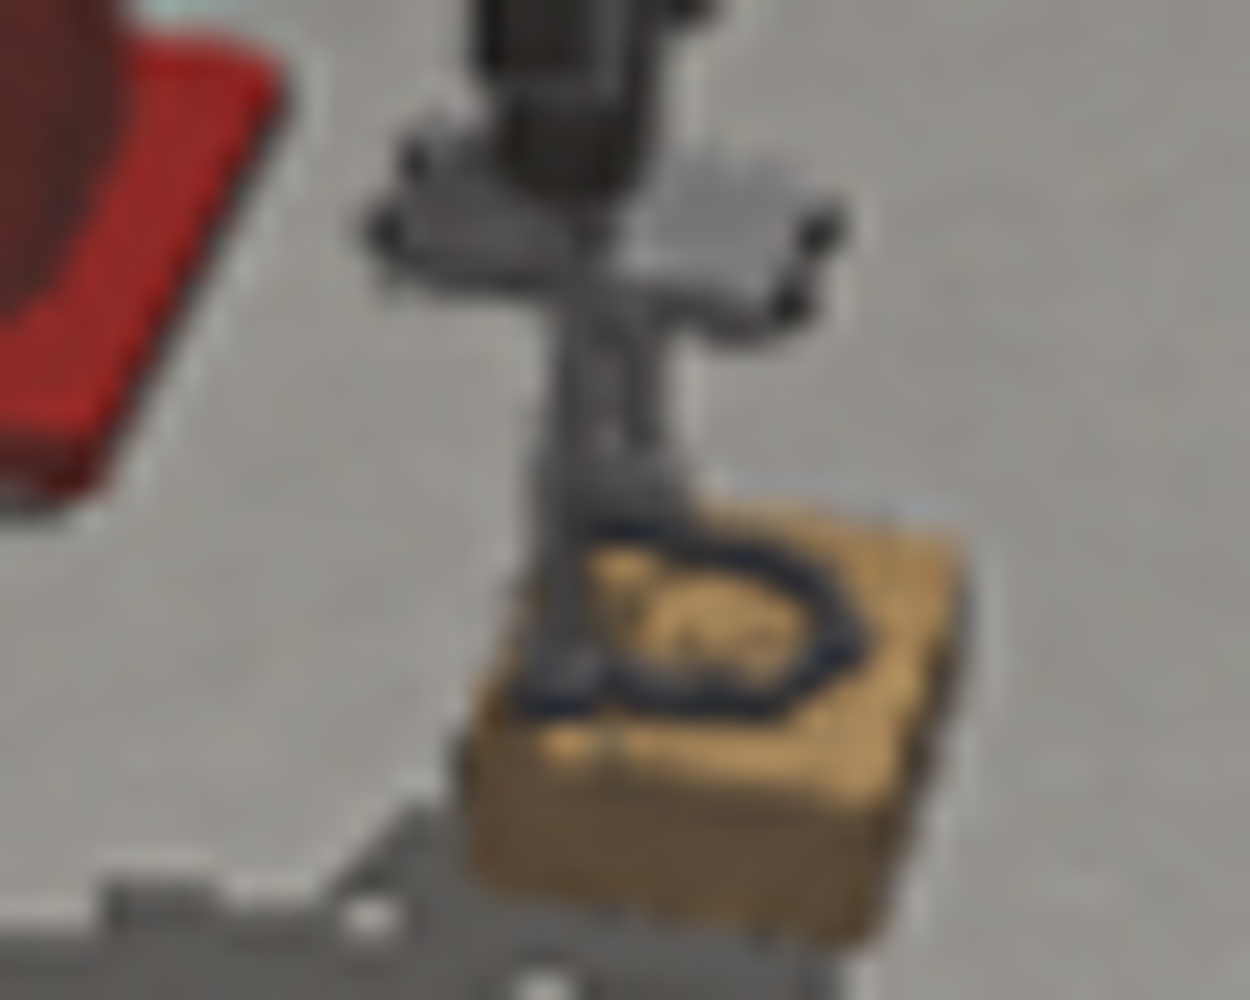

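```bash
cat >> h.py <<'E'
Lk=.05715
def back(w):
    return Lk*(np.cos(np.arcsin(-.1028))-np.sqrt(1-(-.1028+w/2/Lk)**2))
E
python3 - <<'E'
from h import *
p=[.5119,-.2394];z0=.1560;w0=.0575
for w in(.0545,.0515,.0485,.0455,.0425):
    z=z0+back(w0)-back(w)
    env.move_linear([*p,z],speed=.03)
    env.command_gripper(w,70);st(w)
d=snap("r3",None,(262,165),(25,20),25)
E
```

```text
0.0545 t 10.02 pos [ 0.512  -0.2395  0.1568] op 0.0547 F [-0.02 -1.12  3.76]
0.0515 t 10.48 pos [ 0.512  -0.2396  0.1574] op 0.0515 F [ 0.26 -1.21  5.71]
0.0485 t 10.95 pos [ 0.512  -0.2397  0.158 ] op 0.0491 F [-0.25 -1.02  6.31]
0.0455 t 11.42 pos [ 0.5121 -0.2397  0.1586] op 0.0458 F [-0.4  -1.61  5.74]
0.0425 t 11.88 pos [ 0.5121 -0.2398  0.159 ] op 0.0434 F [-0.84 -2.99  5.67]
```

View pics/r3_side.png

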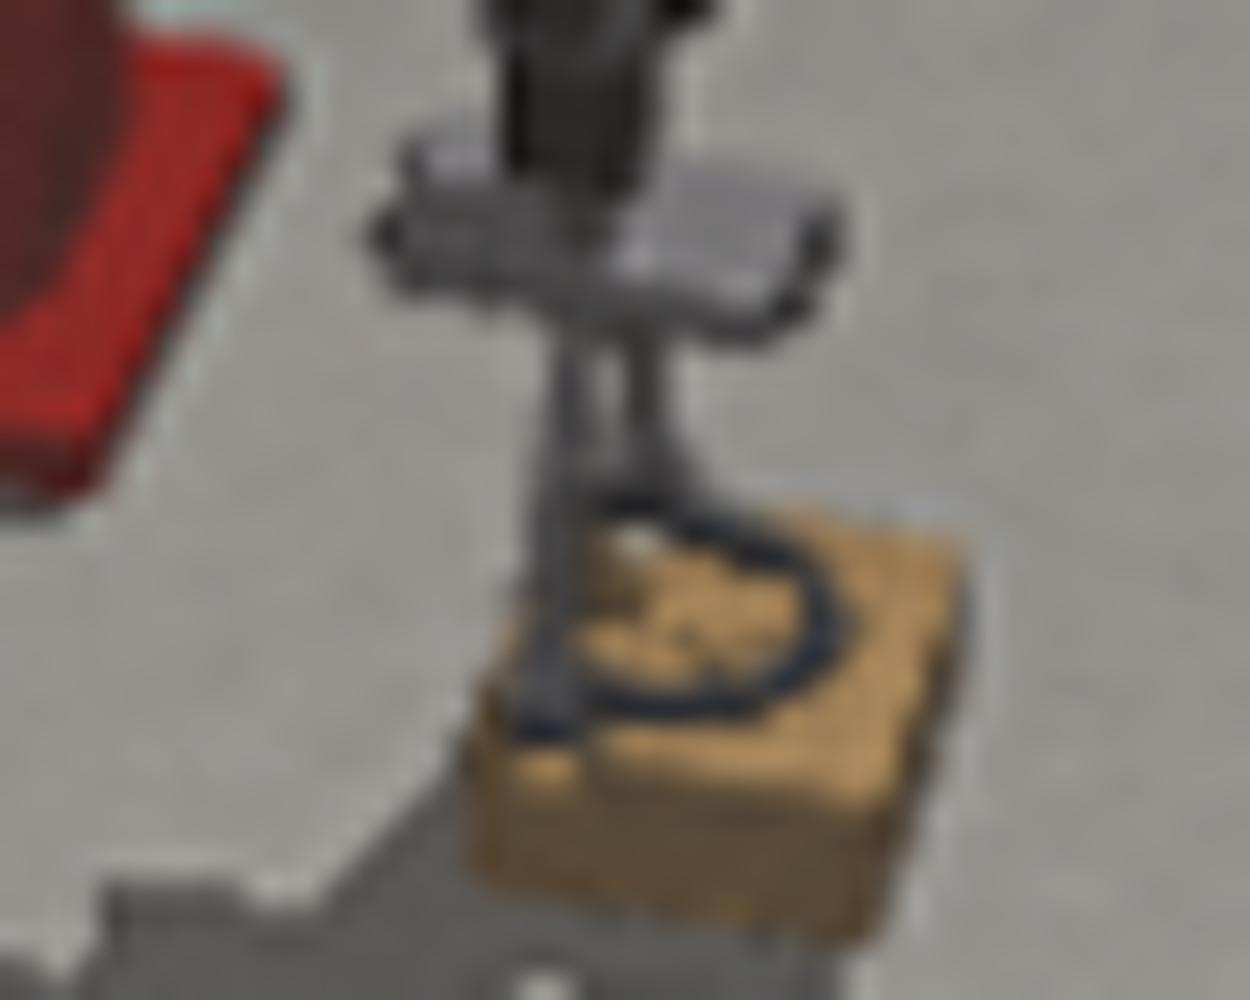

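Run:
```python
from h import *
p=[.5120,-.2397]
env.command_gripper(.042,70);st()
env.move_linear([*p,.18],speed=.05);st("up")
env.move_linear([*p,.25],speed=.1);st("up2")
d=snap("r4",None,proj(env.read_camera("side"),[*p,.15])[0],(30,24),25)
```

```text
t 12.2 pos [ 0.5121 -0.2398  0.159 ] op 0.0427 F [-0.8  -2.76  5.78]
up t 12.78 pos [ 0.512  -0.2396  0.18  ] op 0.0431 F [-0.52  0.49 -2.91]
up2 t 13.62 pos [ 0.5118 -0.2396  0.2494] op 0.0425 F [-0.17  0.47 -2.68]
```

View pics/r4_side.png

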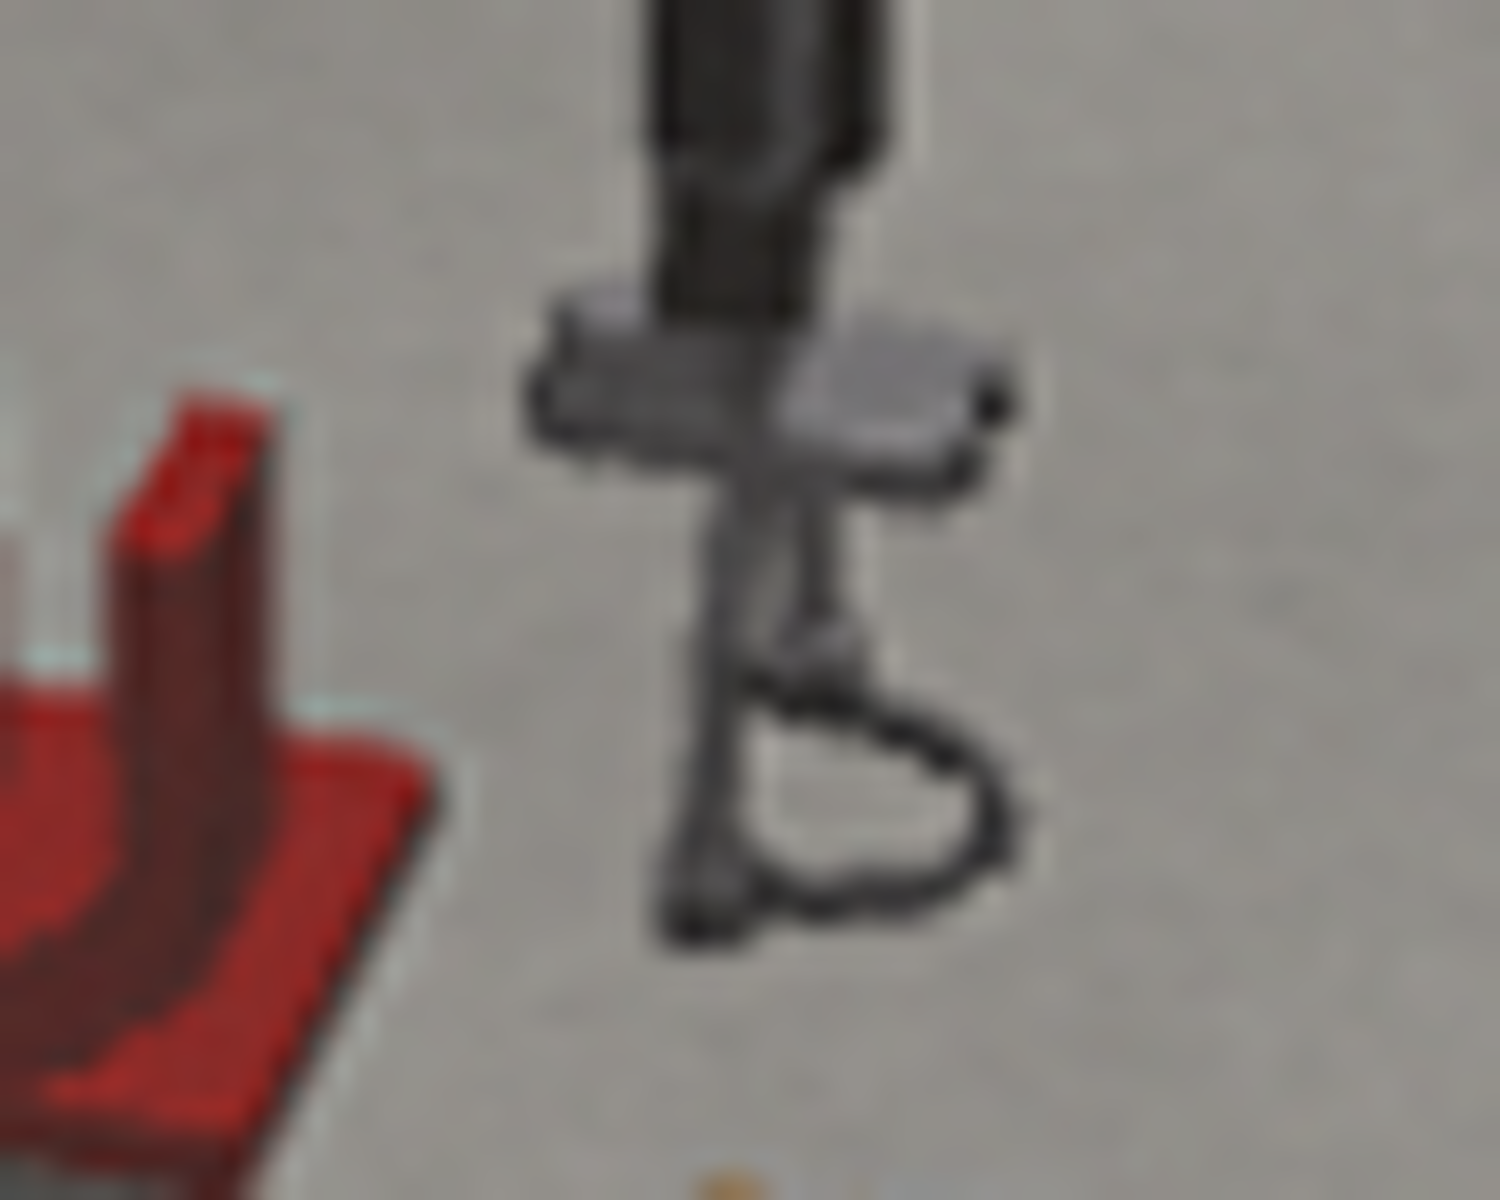

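Run:
```python
from h import *
env.move_linear([.512,-.2396,.275],speed=.12)
env.move_linear([.5222,.2454,.275],speed=.2);st("over")
env.move_linear([.5222,.2454,.252],speed=.08,max_force=5);st("hover")
d=snap("a1",None,(214,255),(30,24),25)
t=d["top"];cv2.imwrite("pics/a1_topfull.png",cv2.resize(t["color"][:,:,::-1],(800,600)))
```

```text
over t 16.71 pos [0.5223 0.2448 0.2751] op 0.0428 F [-0.79  0.27 -3.44]
hover t 17.14 pos [0.5222 0.2453 0.2521] op 0.0428 F [-0.51  0.67 -1.76]
```

View pics/a1_side.png

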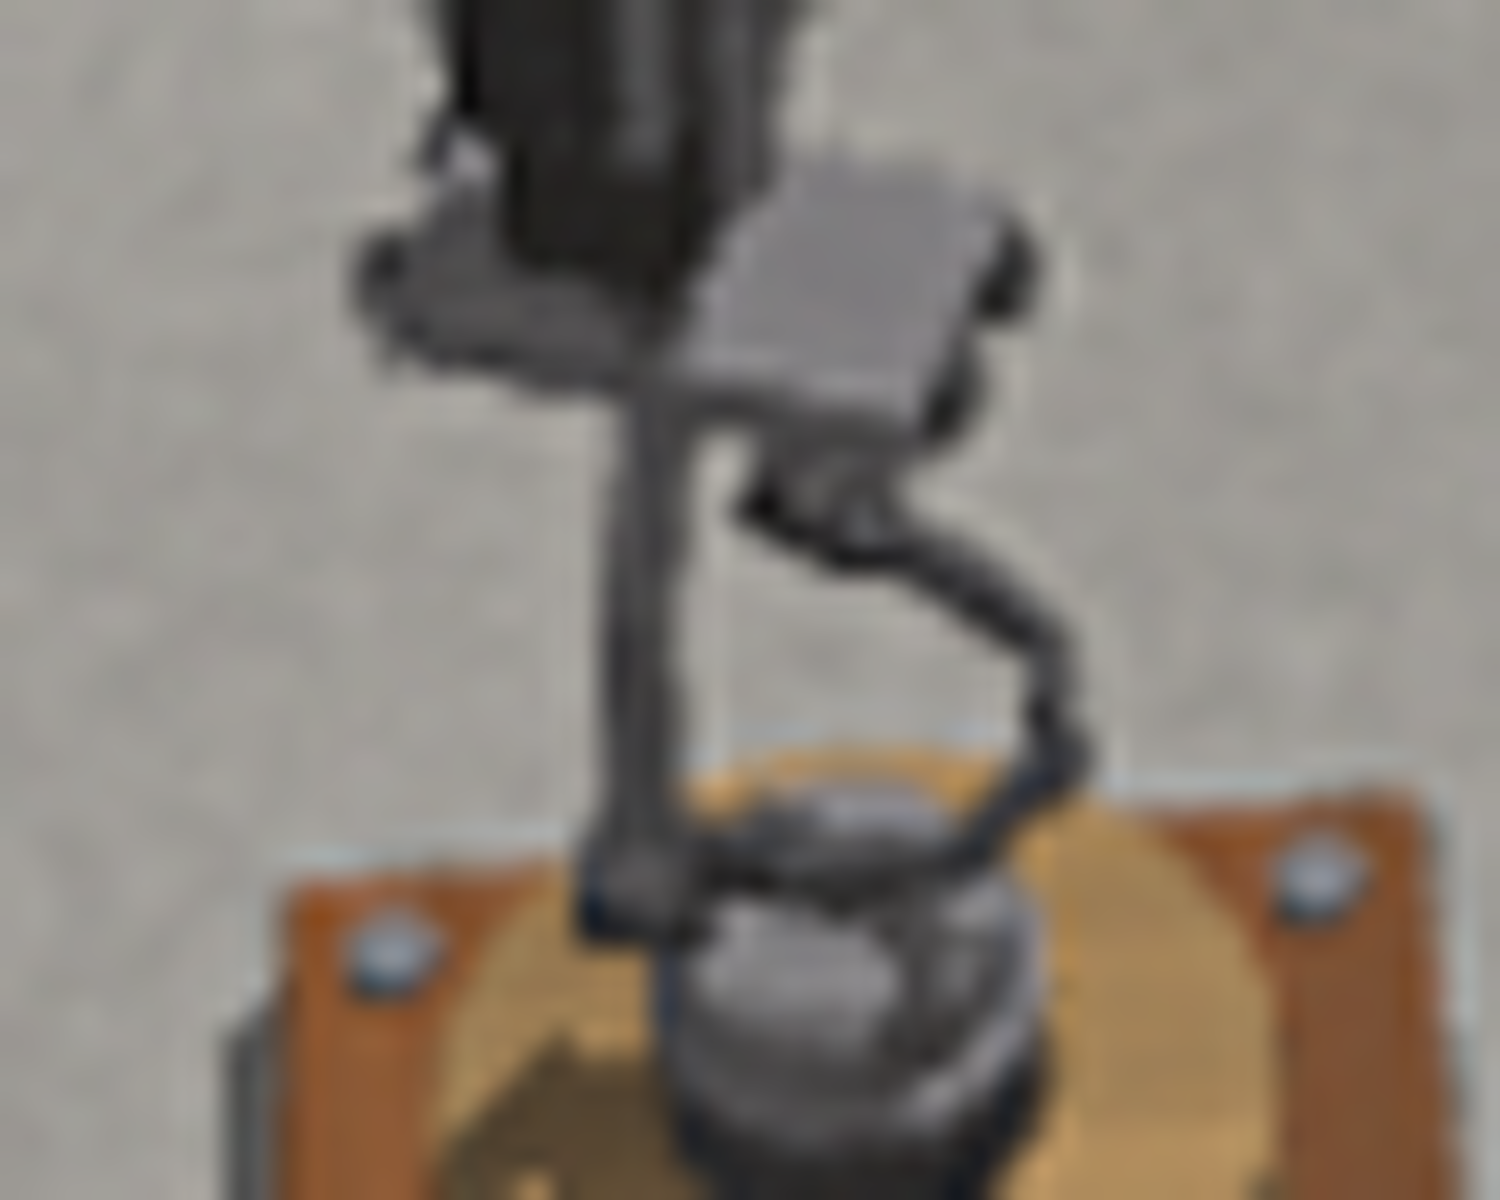

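View pics/a1_topfull.png

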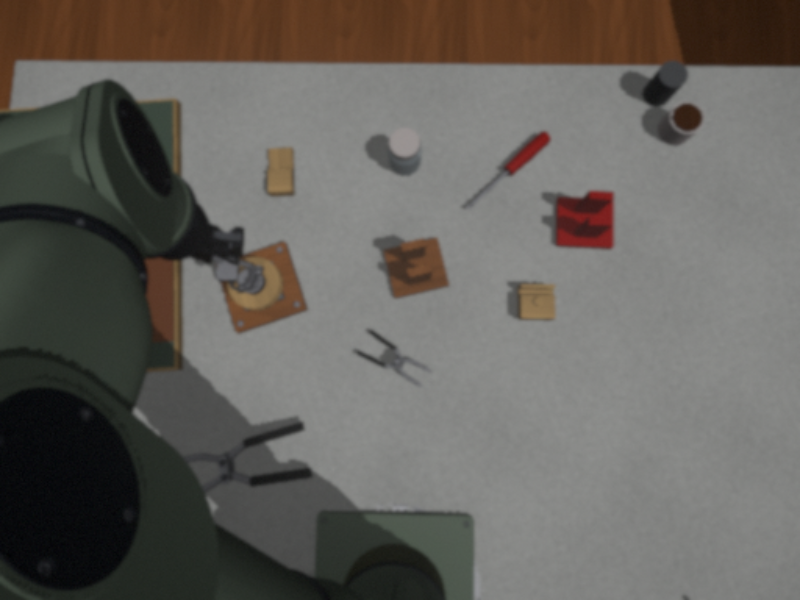

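```bash
cat >> h.py <<'E'
def overlay(tag,tcp,yaw,zoff=.125,ctr=None,spread=.18,ax=(.5125,.2457,.094),which=("side","top"),hw=(30,24),s=25,dx=0.):
    import pickle;d=pickle.load(open(f"d_{tag}.pkl","rb"))
    ca,sa=np.cos(yaw),np.sin(yaw);R=np.array([[ca,-sa],[sa,ca]])
    zt=tcp[2]-zoff
    W=lambda x,y,z:np.append(np.array(tcp[:2])+R@np.array([x,y]),z)
    ex=9.7e-3
    pts=[(W(0,.0262,zt),(0,255,0)),(W(0,-.0262,zt),(0,255,0)),(W(-ex-.024,0,zt),(0,255,255)),(W(-ex,0,zt),(255,0,255))]
    for n in which:
        im=d[n]["color"];c=proj(d[n],[*ax[:2],ax[2]+.01])[0].astype(int) if ctr is None else ctr
        u,v=c;o=(u-hw[0],v-hw[1])
        im=cv2.resize(im[o[1]:v+hw[1],o[0]:u+hw[0],::-1],None,fx=s,fy=s,interpolation=cv2.INTER_CUBIC)
        def put(p,col,r=4):
            q=proj(d[n],p)[0];cv2.circle(im,tuple(int((q[i]-o[i]+.5)*s) for i in(0,1)),r,col,-1)
        for p,col in pts:put(p,col)
        for a in np.linspace(0,2*np.pi,36):
            put([ax[0]+.017*np.cos(a),ax[1]+.017*np.sin(a),ax[2]],(0,0,255),2)
        print(n,"origin",o)
        cv2.imwrite(f"pics/ov_{tag}_{n}.png",cv2.resize(im,None,fx=.6,fy=.6,interpolation=cv2.INTER_AREA) if im.shape[1]>800 else im)
E
python3 - <<'E'
from h import *
overlay("a1",(.5222,.2453,.2521),-.03)
E
```

```text
side origin (np.int64(187), np.int64(240))
top origin (np.int64(126), np.int64(153))
```

View pics/ov_a1_top.png

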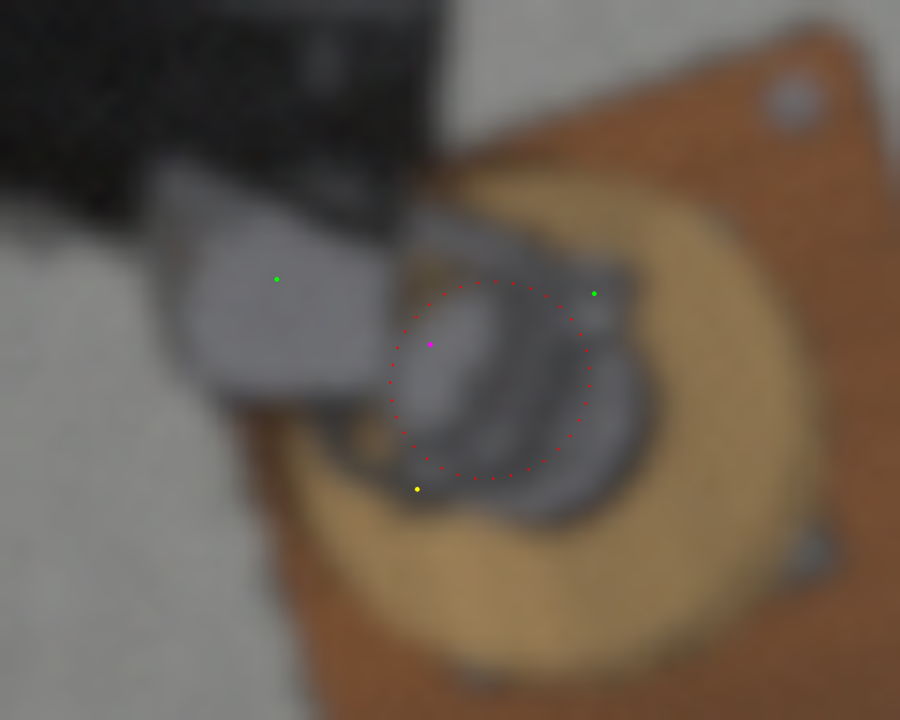

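View pics/ov_a1_side.png

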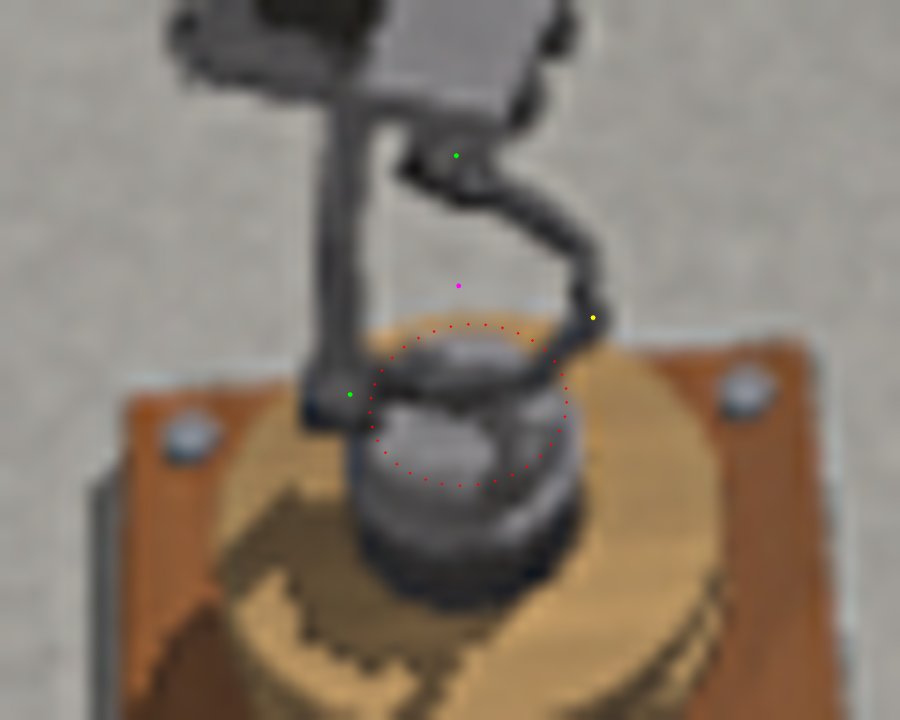

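Run:
```python
from h import *
p=[.5222,.2454]
r=env.move_linear([*p,.235],speed=.05,max_force=5);st(r)
env.wait(.3)
for z in np.arange(.233,.2165,-.002):
    r=env.move_linear([*p,z],speed=.02,max_force=3);env.wait(.05)
    st(f"{z:.3f} {r}")
    if r:break
d=snap("a2",None,(214,260),(30,24),25)
```

```text
False t 17.73 pos [0.5222 0.2454 0.2349] op 0.0426 F [-0.27 -1.34 -2.28]
0.233 False t 18.33 pos [0.5222 0.2454 0.2329] op 0.0428 F [ 0.28 -0.03 -3.32]
0.231 False t 18.63 pos [0.5222 0.2454 0.2309] op 0.0424 F [-0.03 -0.16 -1.74]
0.229 False t 18.93 pos [0.5222 0.2454 0.229 ] op 0.0424 F [-0.2   1.04 -2.86]
0.227 False t 19.23 pos [0.5222 0.2454 0.227 ] op 0.0426 F [-0.7   0.1  -3.38]
0.225 False t 19.53 pos [0.5222 0.2454 0.225 ] op 0.0426 F [-0.71  1.08 -2.29]
0.223 False t 19.83 pos [0.5222 0.2454 0.223 ] op 0.0429 F [ 1.15 -0.26 -2.82]
0.221 False t 20.13 pos [0.5222 0.2454 0.2209] op 0.0429 F [ 0.57 -0.71 -2.53]
0.219 False t 20.43 pos [0.5222 0.2454 0.219 ] op 0.043 F [-0.15  0.57 -3.05]
0.217 False t 20.73 pos [0.5222 0.2453 0.217 ] op 0.0429 F [ 0.06 -0.35 -3.26]
```

View pics/a2_side.png

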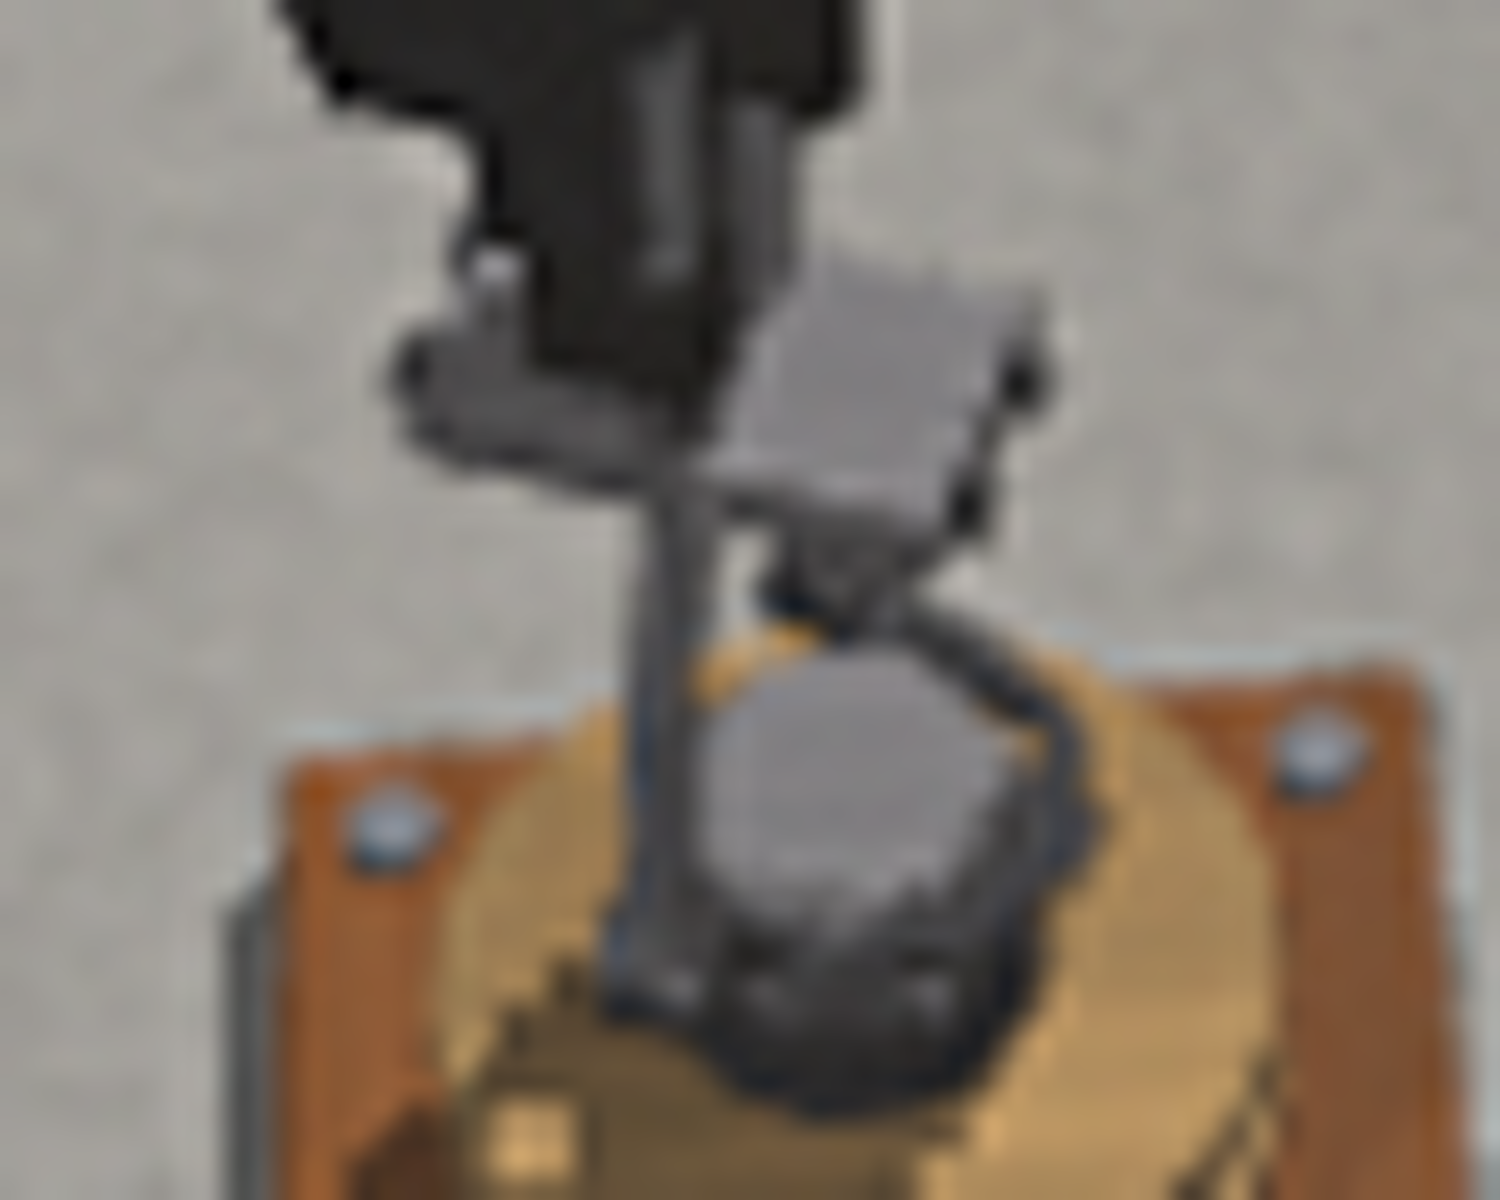

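```bash
cat >> h.py <<'E'
def fz(n=8):
    f=[]
    for _ in range(n):
        env.wait(.02);f.append(env.get_ft_force())
    return np.mean(f,0)
E
python3 - <<'E'
from h import *
p=[.5222,.2454]
b=fz(12);print("base",b.round(2),env.get_t())
for z in np.arange(.2155,.2029,-.0015):
    r=env.move_linear([*p,z],speed=.03,max_force=4.5)
    f=fz();print(f"{z:.4f}",r,np.round(env.get_position(),4),(f-b).round(2),round(env.get_t(),2),flush=True)
    if r or f[2]-b[2]>2.2:break
d=snap("a3",None,(214,260),(30,24),25)
E
```

```text
base [-0.12 -0.02 -2.65] 21.0333
0.2155 False [0.5222 0.2454 0.2155] [ 0.3  -0.3   0.08] 21.42
0.2140 False [0.5222 0.2454 0.214 ] [0.28 0.13 0.12] 21.8
0.2125 False [0.5222 0.2454 0.2125] [ 0.05 -0.09 -0.04] 22.18
0.2110 False [0.5223 0.2454 0.211 ] [0.18 0.02 0.91] 22.57
0.2095 False [0.5222 0.2454 0.2096] [ 0.28 -0.21  2.04] 22.95
0.2080 False [0.5222 0.2454 0.2081] [0.62 0.17 2.74] 23.33
```

View pics/a3_side.png

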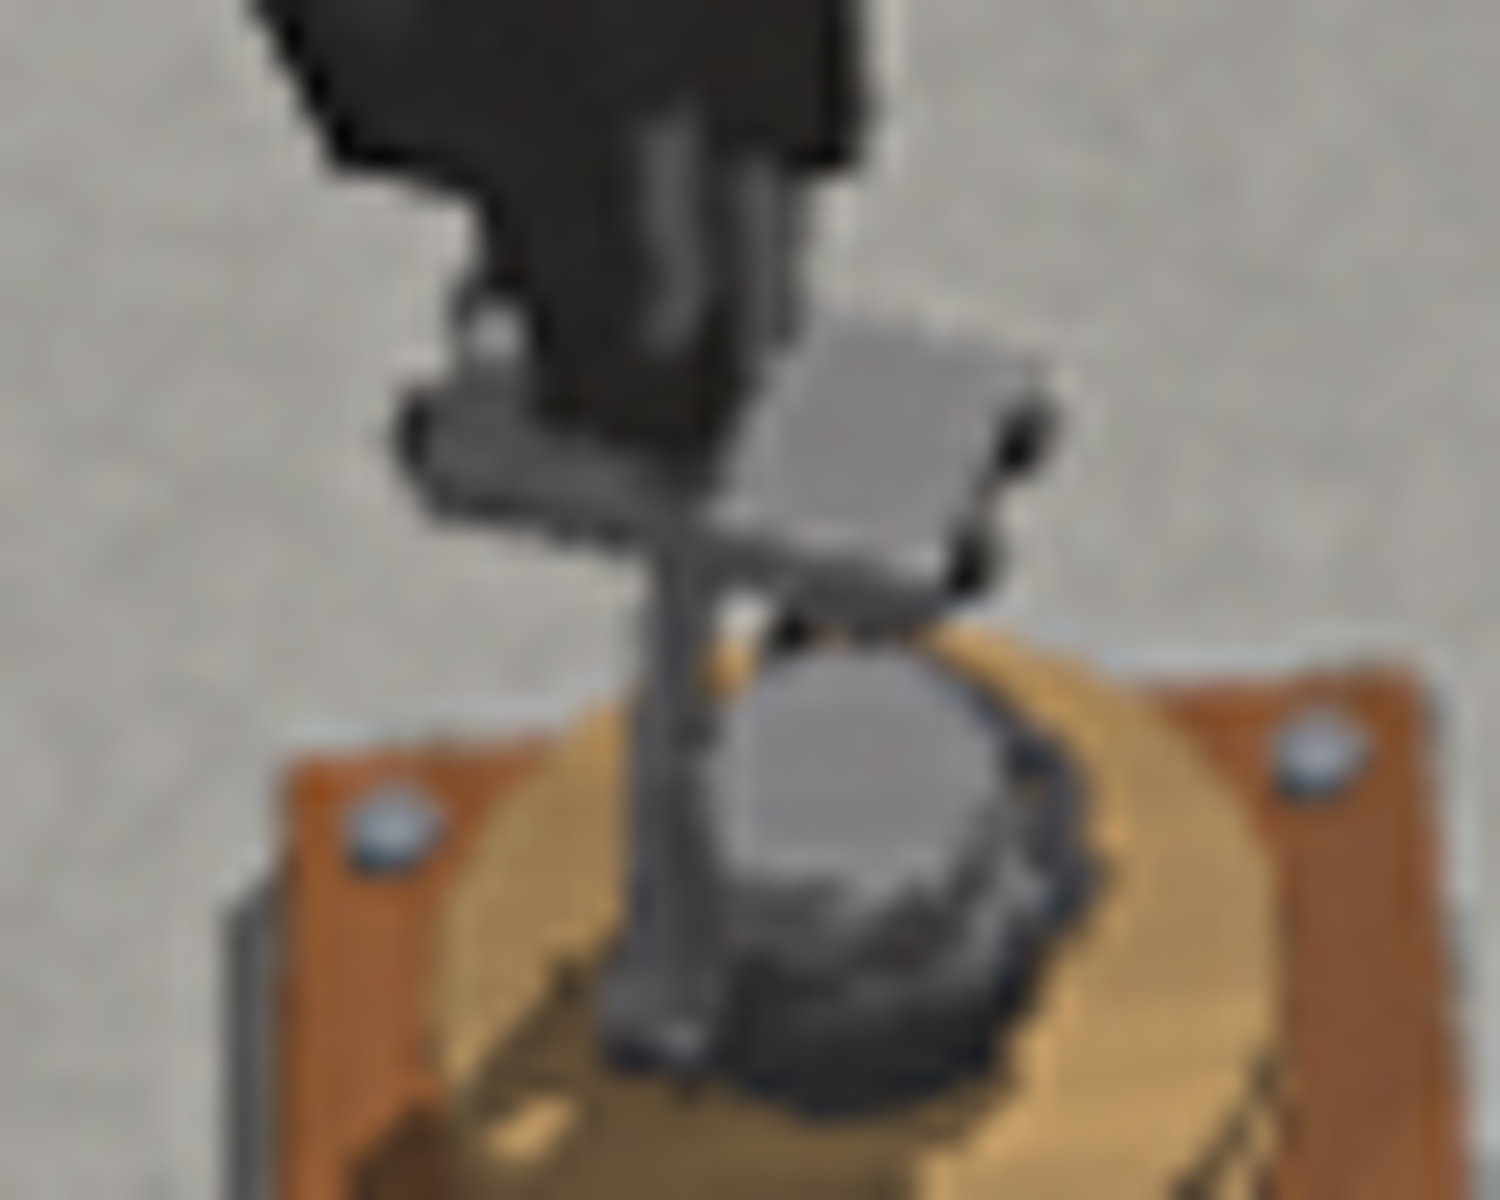

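Run:
```python
from h import *
p=[.5222,.2454];b=-2.65;z=.2075
env.move_linear([*p,z],speed=.02,max_force=4);f=fz();print("start",(f[2]-b).round(2),np.round(env.get_position(),4),flush=True)
w0=.0427
for w in(.0450,.0475,.0500,.0525,.0545):
    env.command_gripper(w,70)
    z2=z-(back(w)-back(w0))
    r=env.move_linear([*p,z2],speed=.02,max_force=2)
    f=fz(6);print(w,f"{z2:.4f}",r,round(env.get_opening(),4),np.round(env.get_position(),4),(f-[0,0,b]).round(2),round(env.get_t(),2),flush=True)
    if f[2]-b>5: break
d=snap("a4",None,(214,260),(30,24),25)
```

```text
start 3.43 [0.5222 0.2454 0.2075]
0.045 0.2072 False 0.0453 [0.5222 0.2454 0.2072] [0.53 1.13 3.48] 24.38
0.0475 0.2068 False 0.0477 [0.5222 0.2454 0.2068] [0.81 1.01 3.32] 24.95
0.05 0.2063 False 0.0504 [0.5222 0.2455 0.2064] [1.33 1.89 3.96] 25.52
0.0525 0.2059 False 0.0523 [0.5222 0.2453 0.2059] [-0.19  1.12  4.23] 26.08
0.0545 0.2055 False 0.0546 [0.5223 0.2453 0.2055] [-0.09 -0.23  3.3 ] 26.65
```

View pics/a4_side.png

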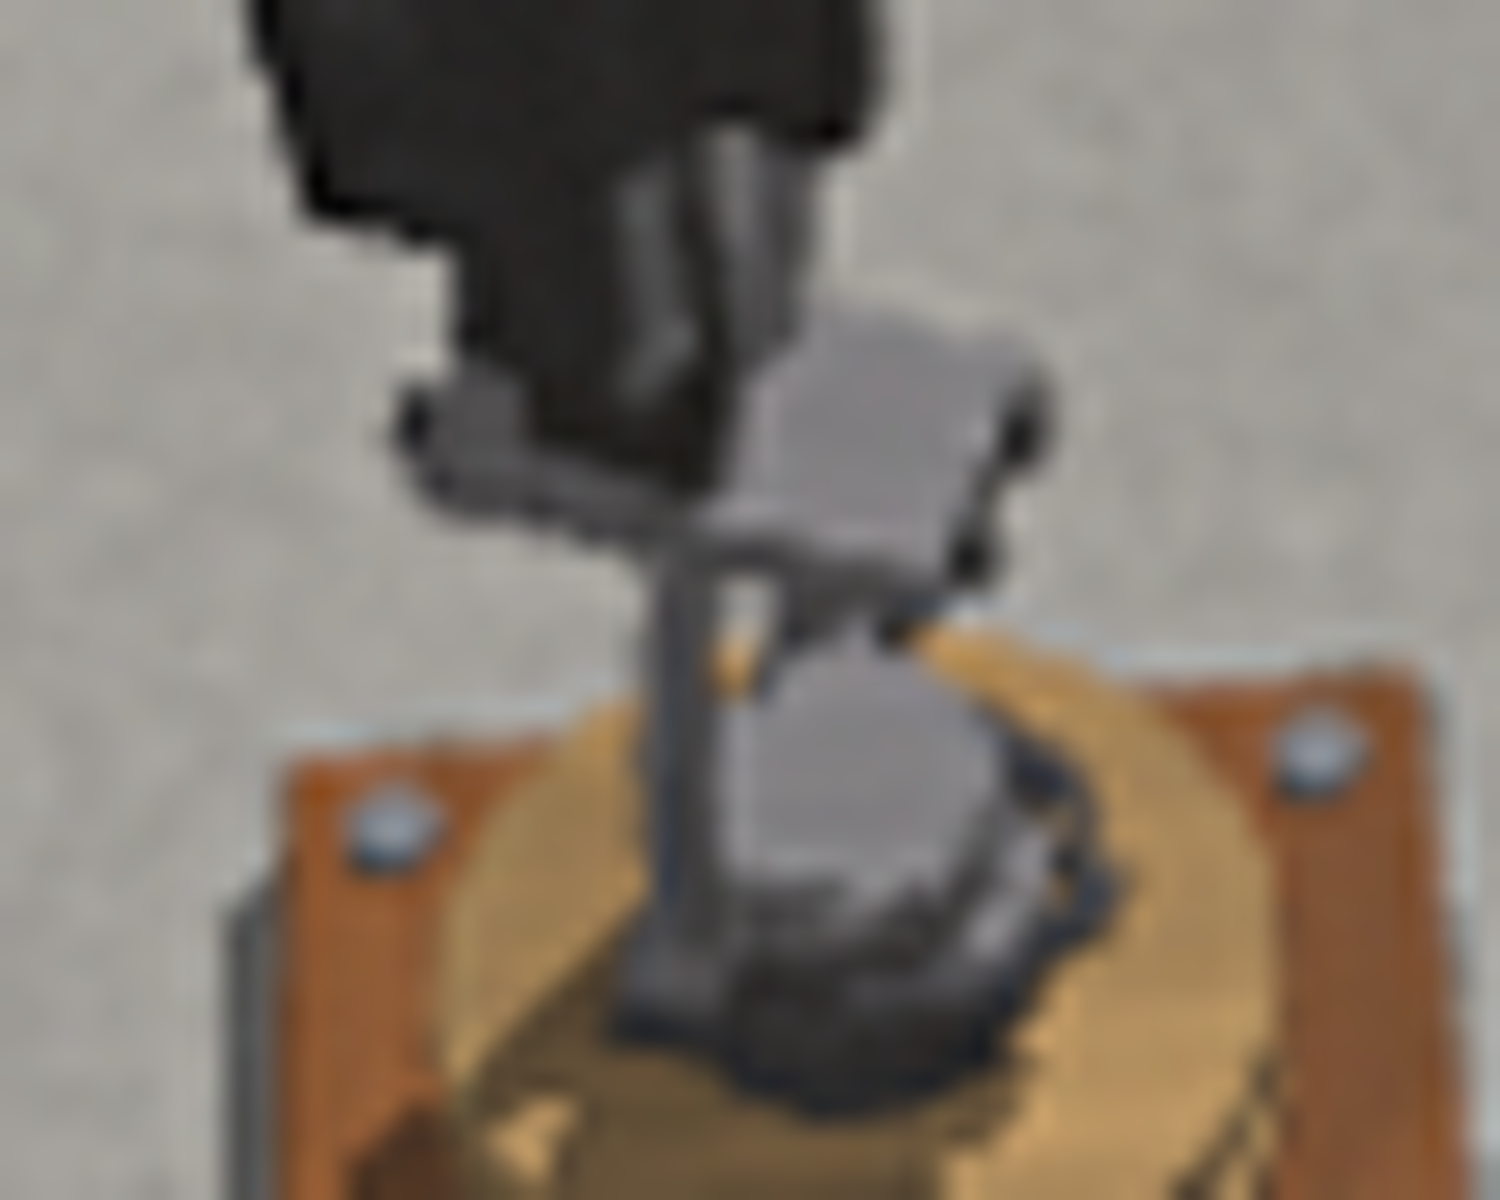

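Run:
```python
from h import *
p=[.5223,.2454];b=-2.65;z=.2055
for z in(.2075,.2095,.2115,.2135,.2165,.2195):
    r=env.move_linear([*p,z],speed=.03,max_force=8)
    f=fz(4);print(f"{z:.4f}",r,round(env.get_opening(),4),(f-[0,0,b]).round(2),round(env.get_t(),2),flush=True)
    if f[2]-b<-3: break
d=snap("a5",None,(214,260),(30,24),25)
```

```text
0.2075 False 0.0544 [ 0.07 -0.02  0.74] 27.07
0.2095 False 0.0544 [ 0.05 -0.23  0.87] 27.38
0.2115 False 0.0548 [-0.2   0.27  0.46] 27.7
0.2135 False 0.0546 [-0.61 -0.18  0.57] 28.02
0.2165 False 0.0547 [0.22 0.07 0.99] 28.33
0.2195 False 0.0546 [-0.24  0.26  0.17] 28.65
```

View pics/a5_side.png

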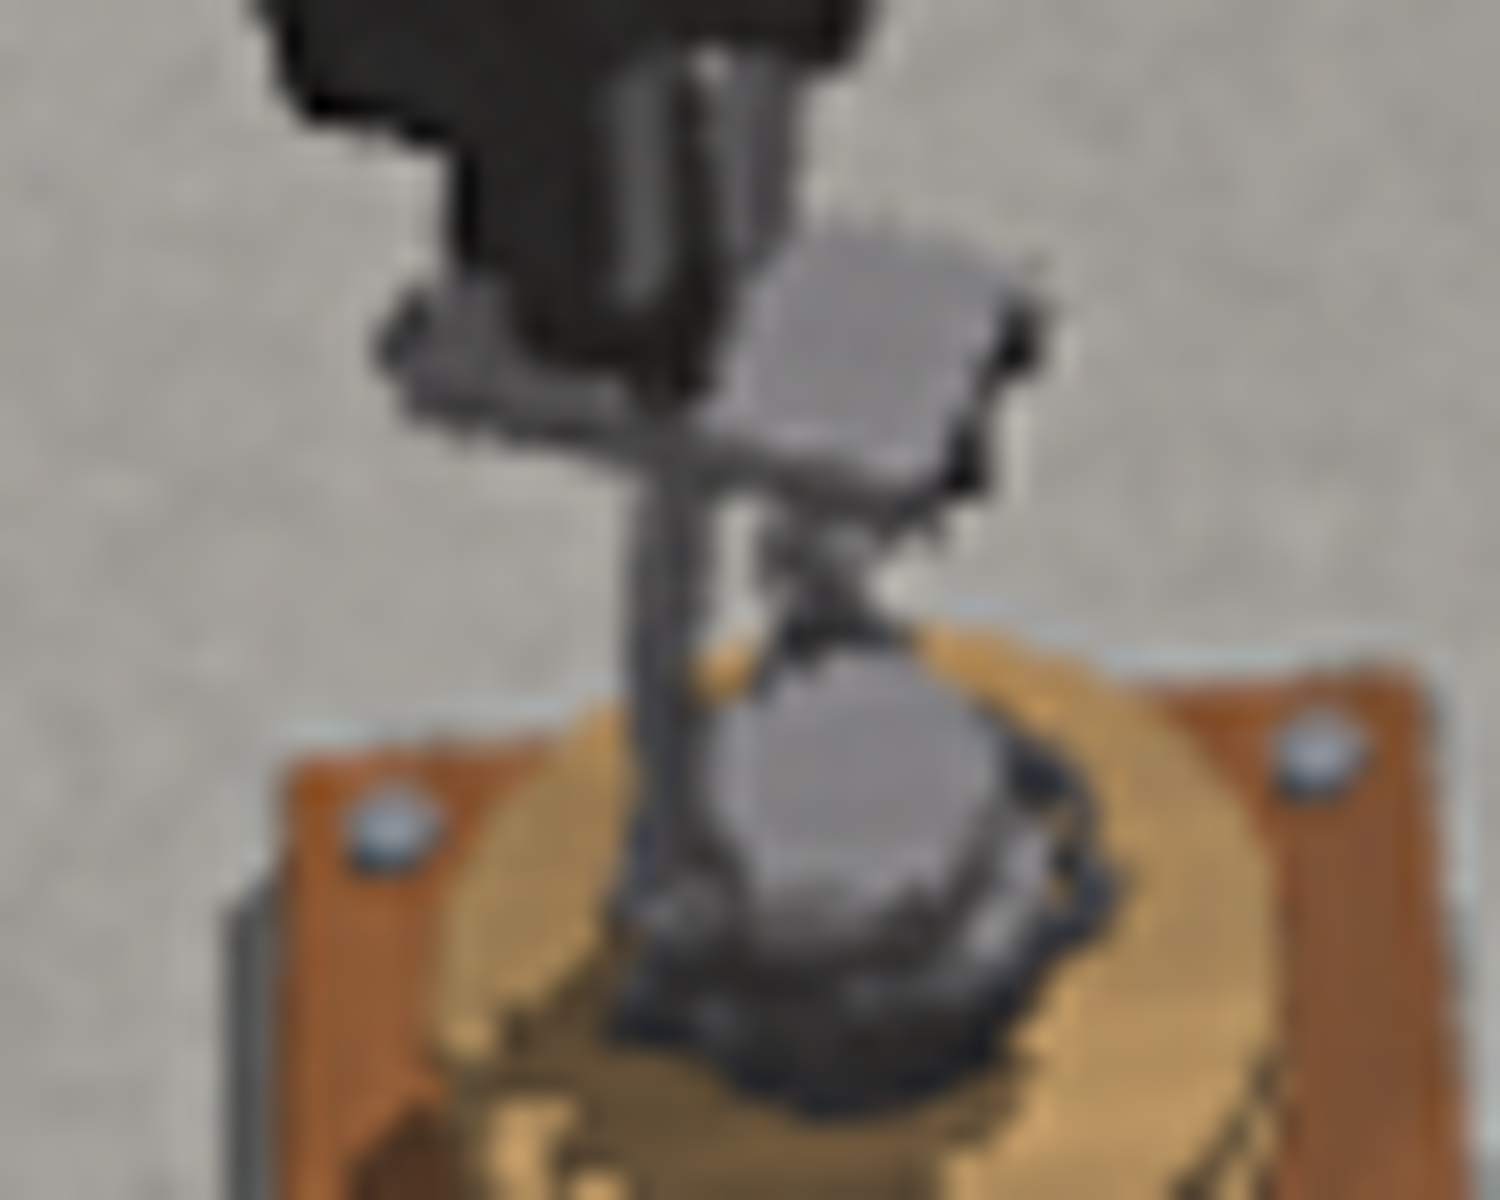

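Run:
```python
from h import *
p=[.5223,.2454]
env.move_linear([*p,.275],speed=.1);st("up")
d=snap("a6",(166,184),(214,266),(30,24),20)
env.move_to([.5524,-.0278,.265],ori(.24));st("over stand")
env.move_linear([.5524,-.0278,.235],speed=.1,max_force=6);st("lower")
crop(env.read_camera("side"),(232,165),"pics/s1.png",(30,40),12)
```

```text
up t 29.46 pos [0.5221 0.2454 0.2744] op 0.0546 F [-0.54  0.06 -2.7 ]
over stand t 30.62 pos [ 0.5526 -0.0263  0.2649] op 0.0545 F [ 0.91  1.08 -2.64]
lower t 31.07 pos [ 0.5526 -0.0272  0.2353] op 0.0544 F [ 0.87  0.33 -2.35]
```

View pics/s1.png

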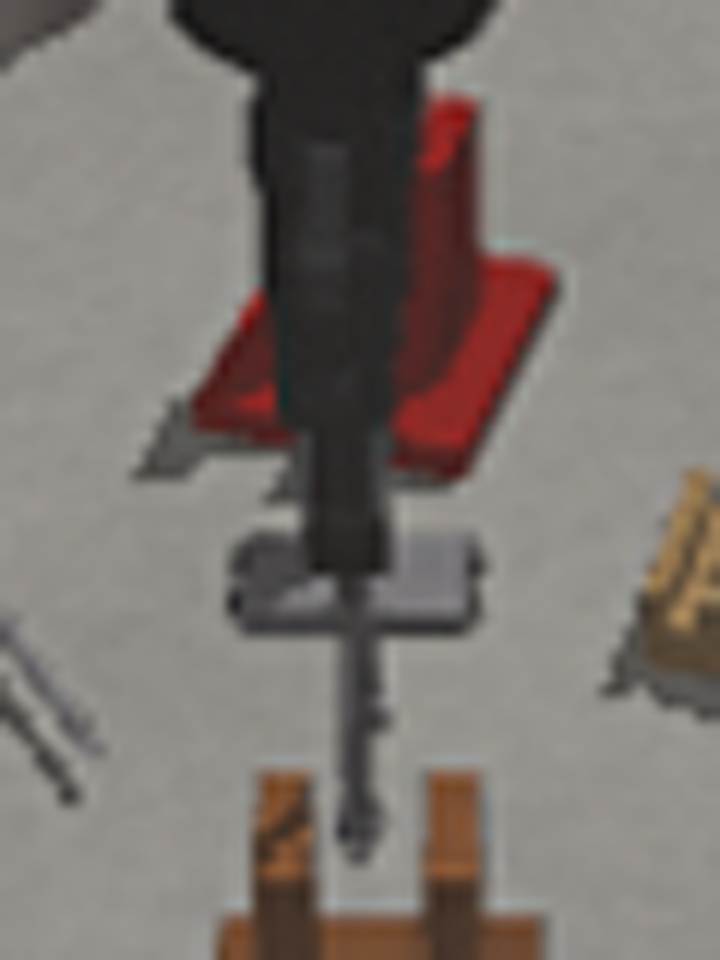

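View pics/a6_side.png

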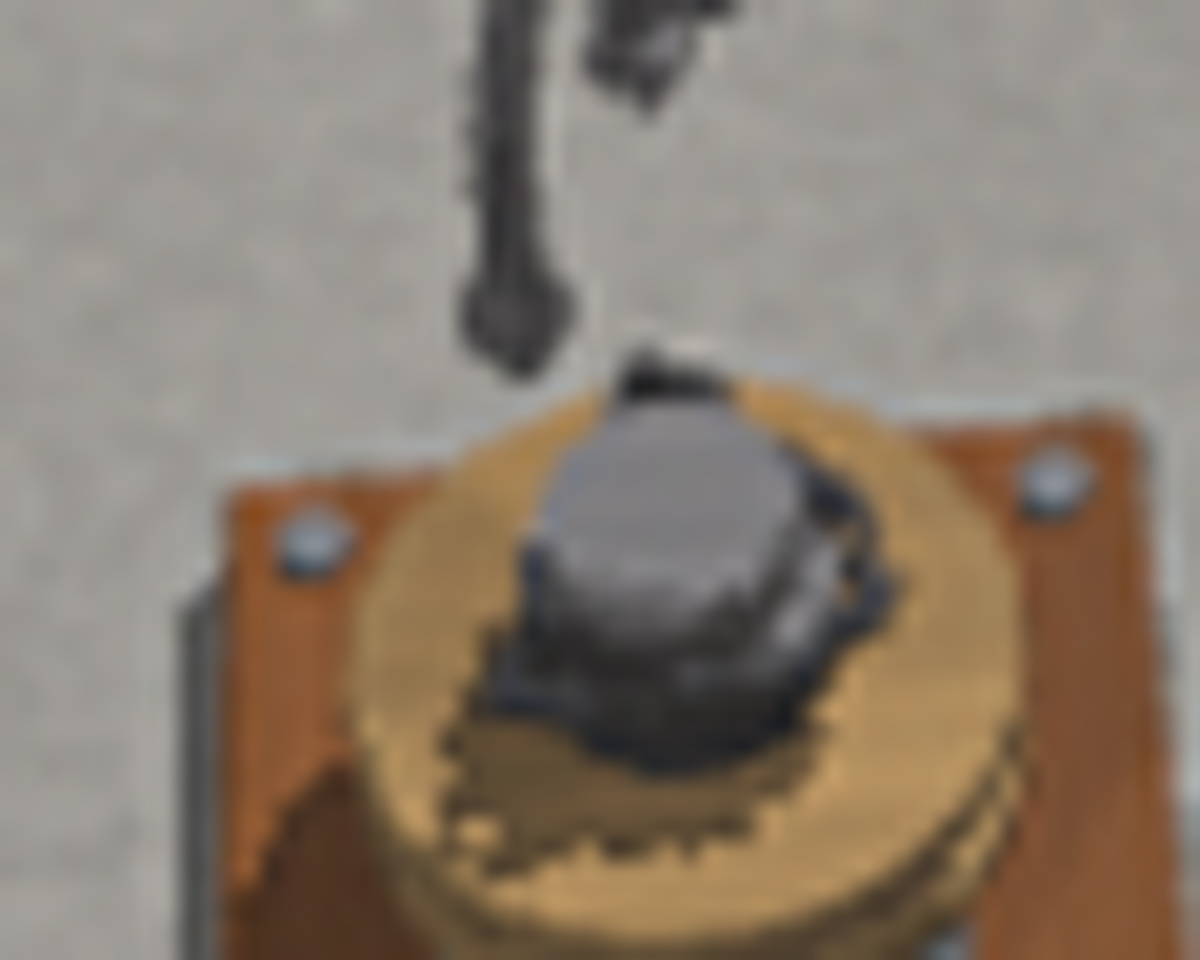

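View pics/a6_top.png

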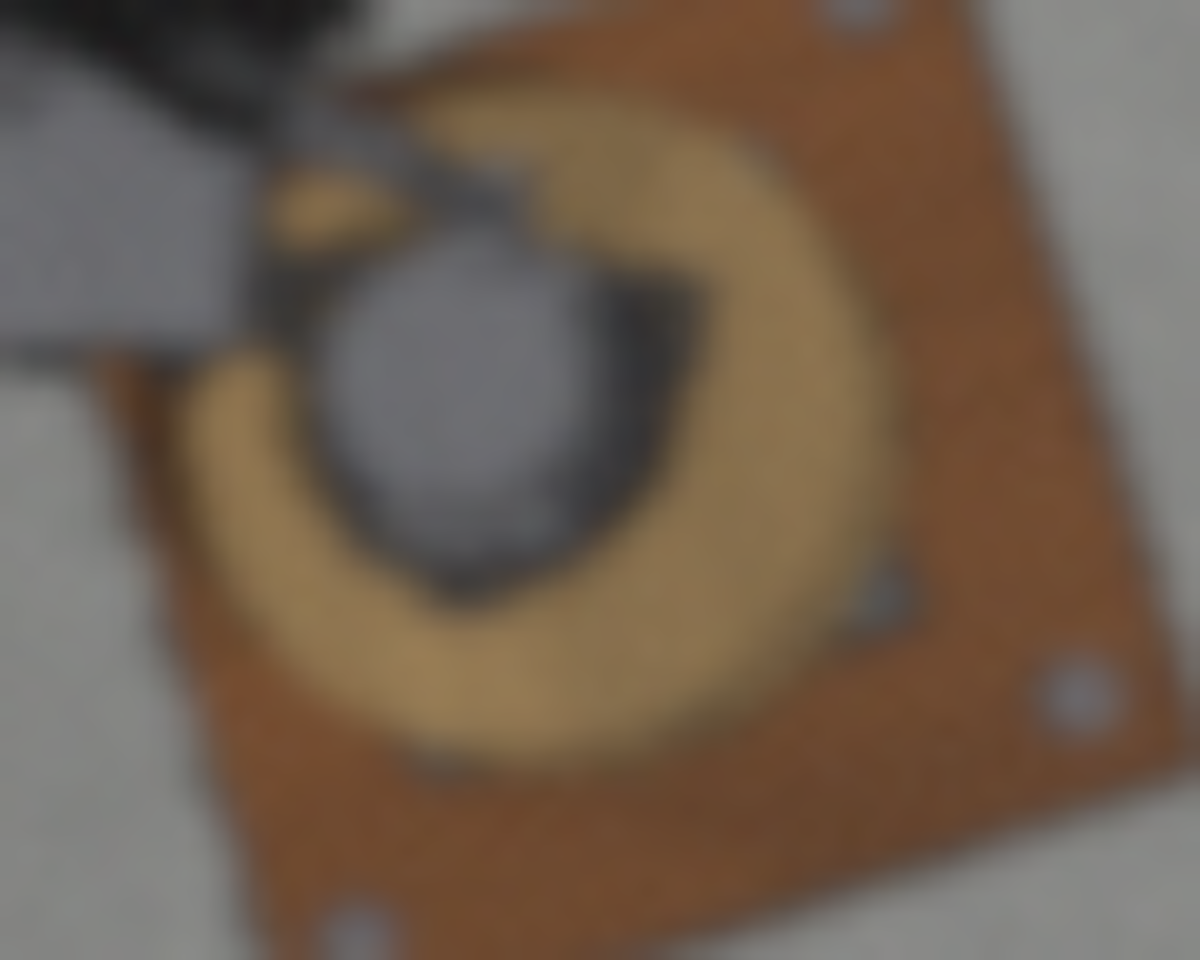

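Run:
```python
from h import *
q=[.5512,-.0282]
env.move_linear([*q,.165],speed=.08,max_force=6);st("near")
r=env.move_linear([*q,.150],speed=.03,max_force=5);st(f"contact {r}")
env.command_gripper(.0575,60);st()
z=env.get_position()[2]
env.move_linear([*q,z-.0008],speed=.02,max_force=3)
env.command_gripper(.085,60);st("open")
env.wait(.2)
crop(env.read_camera("side"),(232,185),"pics/s2.png",(30,40),12)
```

```text
near t 32.15 pos [ 0.5514 -0.0282  0.1654] op 0.0546 F [ 0.68 -0.34 -3.25]
contact True t 32.5 pos [ 0.5512 -0.0282  0.1572] op 0.0541 F [ 0.21  0.71 -0.23]
 t 32.72 pos [ 0.5512 -0.0282  0.1577] op 0.0573 F [ 1.2  -0.23 -1.23]
open t 33.36 pos [ 0.5512 -0.0282  0.1568] op 0.0851 F [ 0.12 -0.41  0.96]
```

View pics/s2.png

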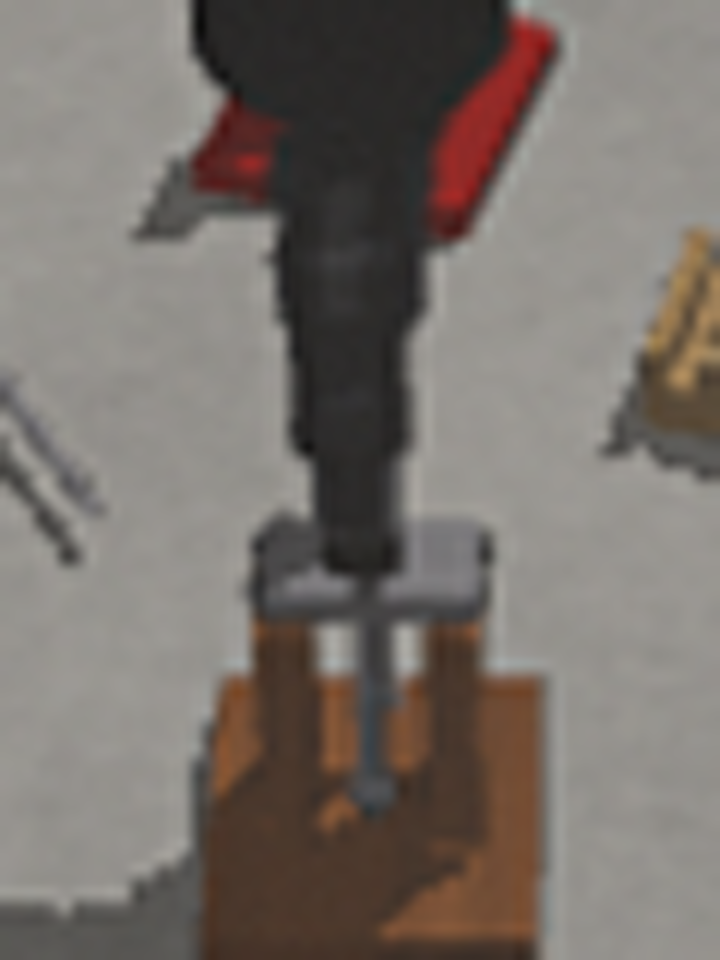

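Now I'll go straight up, move clear and check both places.

Run:
```python
from h import *
env.move_linear([.5512,-.0282,.285],speed=.12,max_force=10);st("up")
env.move_to([.30,-.45,.30],ori(.24));env.wait(.5);st("away")
d=snap("f1",(266,165),(232,190),(40,32),12)
crop(d["top"],(166,184),"pics/f1_ta.png",(25,20),20);crop(d["side"],(216,272),"pics/f1_sa.png",(25,20),25)
for n in d:
    for t in["jar","screwdriver","stretcher_block"]:
        for r in env.boxes_of(t,d[n])[:1]:
            print(n,t,round(r["p"],2),(d[n]["pose"]@np.append(r["xyz"],1))[:3].round(4))
```

```text
up t 34.83 pos [ 0.551  -0.0282  0.2844] op 0.0849 F [-0.8   0.13  0.1 ]
away t 37.11 pos [ 0.3  -0.45  0.3 ] op 0.0847 F [ 0.23 -0.14  0.24]
side jar 0.66 [0.7475 0.0088 0.0594]
side screwdriver 0.49 [ 0.7538 -0.207   0.0207]
side stretcher_block 0.78 [0.7161 0.2307 0.0139]
top jar 0.59 [ 0.738  -0.0072  0.0811]
top screwdriver 0.9 [ 0.755  -0.2137  0.0233]
top stretcher_block 0.64 [0.7204 0.2177 0.0129]
```

View pics/f1_side.png

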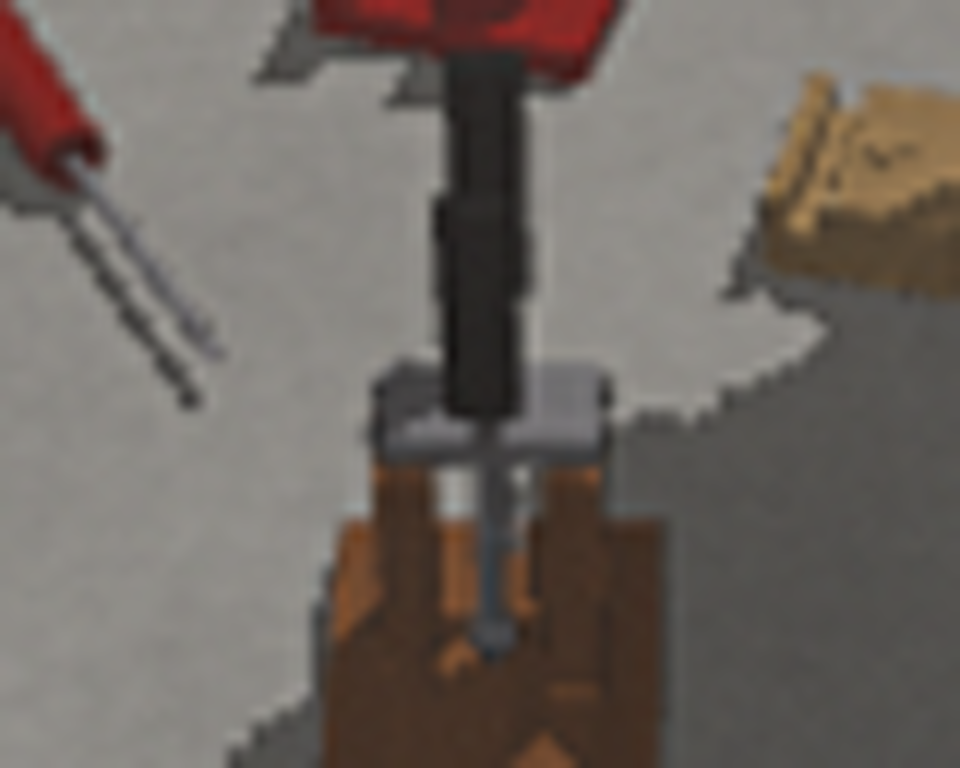

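View pics/f1_top.png

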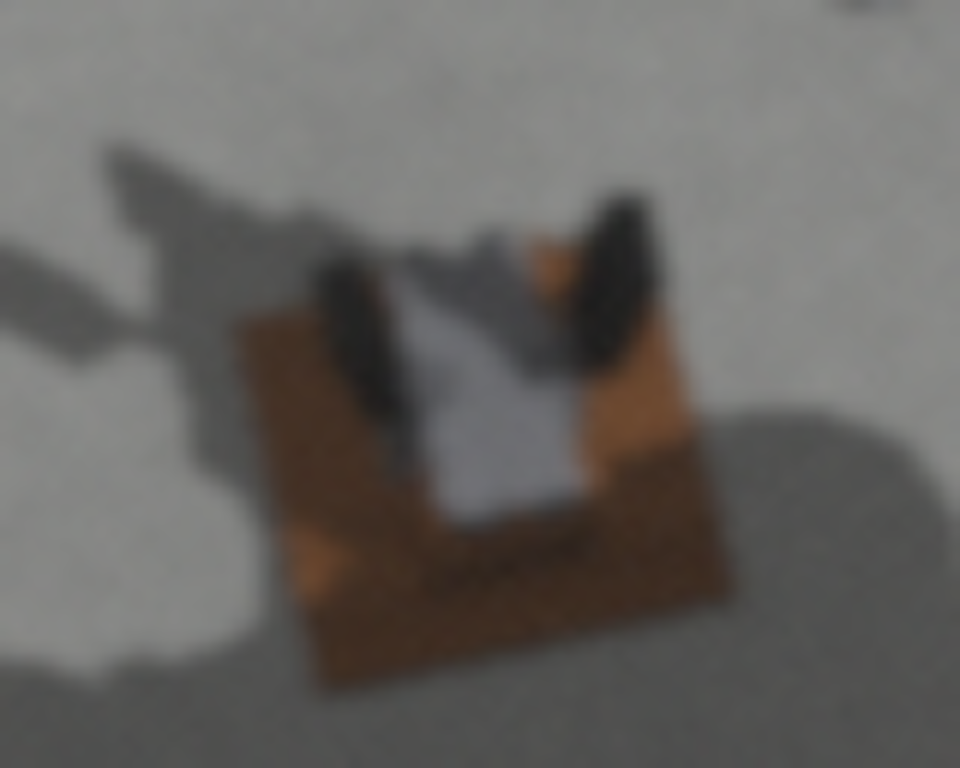

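View pics/f1_sa.png

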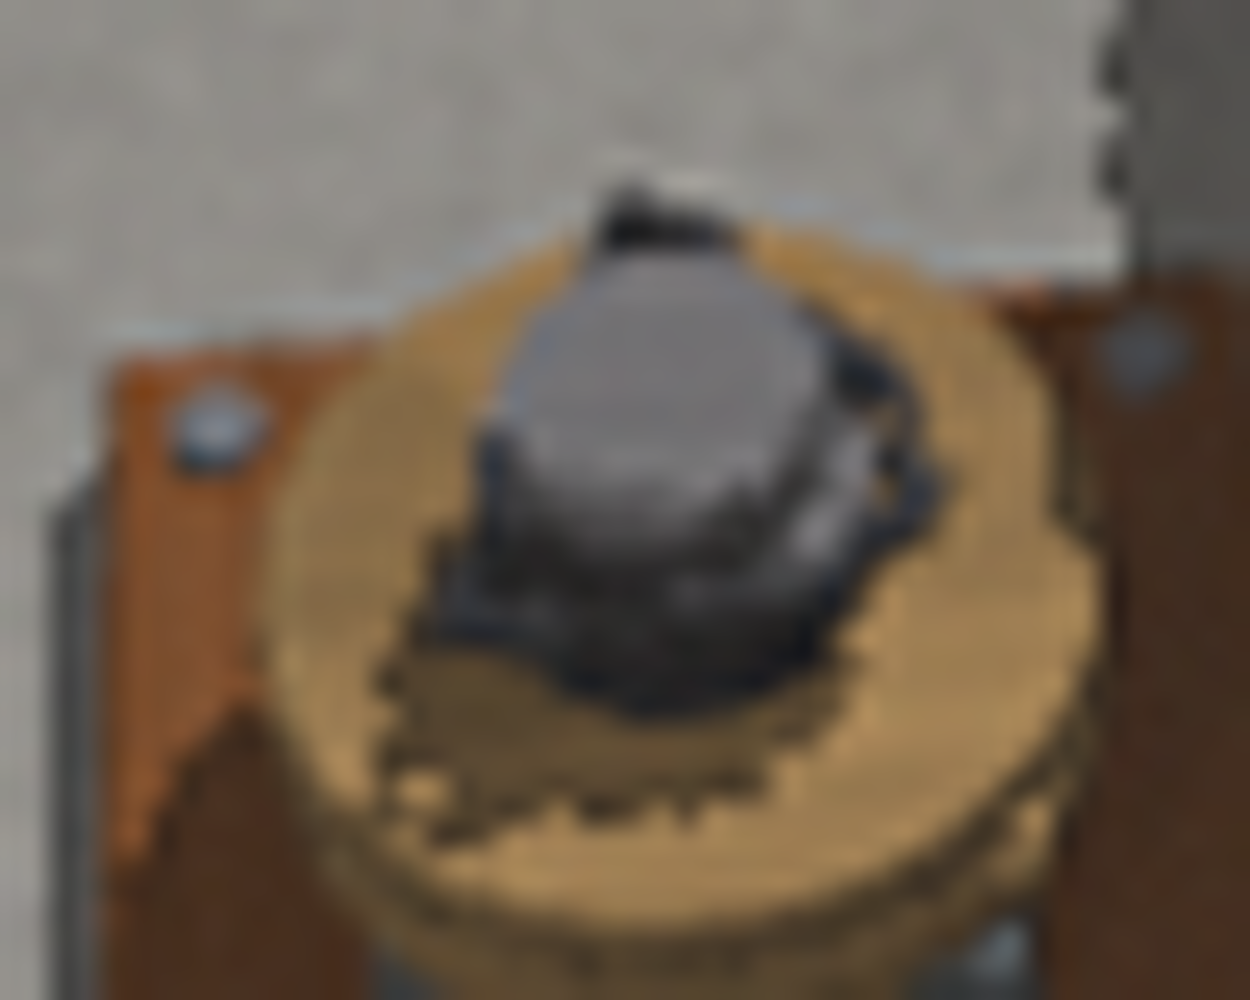

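View pics/f1_ta.png

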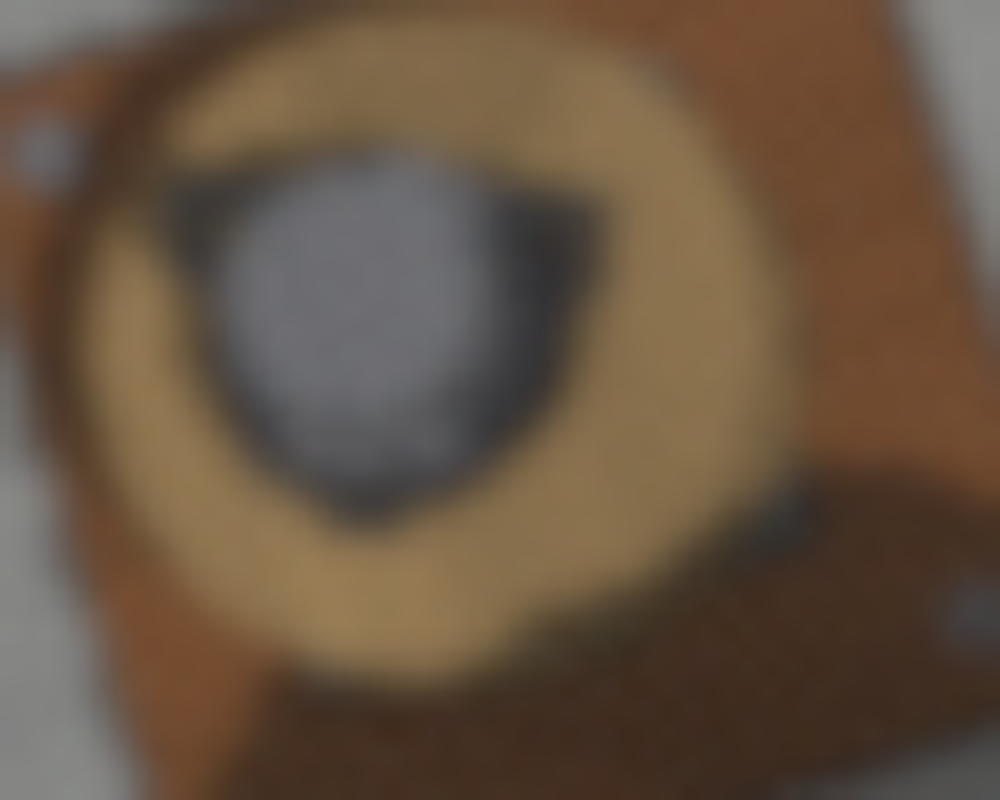

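Run:
```python
from h import *
import pickle
d=pickle.load(open("d_f1.pkl","rb"));t=d["top"]
L=lambda c:((c[0]+.5)/20-.5+141,(c[1]+.5)/20-.5+164)
for n,c,z in(("bridge",(370,515),.086),("eyeL",(190,205),.086),("eyeR",(575,225),.086),("axle end",(355,290),.094)):print(n,onz(t,L(c),z).round(4))
L=lambda c:((c[0]+.5)/25-.5+191,(c[1]+.5)/25-.5+252)
for n,c,z in(("bridge",(920,490),.086),("eyeL",(475,595),.086),("eyeR",(655,215),.086),("axle end",(665,375),.094)):print(n,onz(d["side"],L(c),z).round(4))
```

```text
bridge [0.4842 0.2443 0.086 ]
eyeL [0.5241 0.2699 0.086 ]
eyeR [0.5223 0.22   0.086 ]
axle end [0.512  0.2454 0.094 ]
bridge [0.4861 0.2482 0.086 ]
eyeL [0.5266 0.2719 0.086 ]
eyeR [0.5236 0.2214 0.086 ]
axle end [0.514  0.2464 0.094 ]
```

Run:
```python
from h import *
import pickle
d=pickle.load(open("d_f1.pkl","rb"))
ims=[]
for n,o,s in(("top",(141,164),16),("side",(191,252),16)):
  for sp in(.045,.135):
    im=d[n]["color"][o[1]:o[1]+37,o[0]:o[0]+25*2-25+0+0+24][:, :49,::-1]
    im=cv2.resize(im,None,fx=8,fy=8,interpolation=cv2.INTER_CUBIC)
    c=np.array([.512,.2454]) if n=="top" else np.array([.5135,.2464])
    y=-.03;R=np.array([[np.cos(y),-np.sin(y)],[np.sin(y),np.cos(y)]])
    for sg in(1,-1):
        e=np.array([37.8*np.cos(sp)-19.7*np.sin(sp)-24,sg*(19.7*np.cos(sp)+37.8*np.sin(sp))])
        for a in np.linspace(0,2*np.pi,40):
            w=c+R@(e+7*np.array([np.cos(a),np.sin(a)]))/1000
            q=proj(d[n],np.append(w,.0855))[0];cv2.circle(im,tuple(int((q[i]-o[i]+.5)*8) for i in(0,1)),1,(0,255,0),-1)
    ims.append(im)
cv2.imwrite("pics/cmp.png",np.vstack([np.hstack(ims[:2]),np.hstack(ims[2:])]));print(ims[0].shape)
```

```text
(296, 392, 3)
```

View pics/cmp.png

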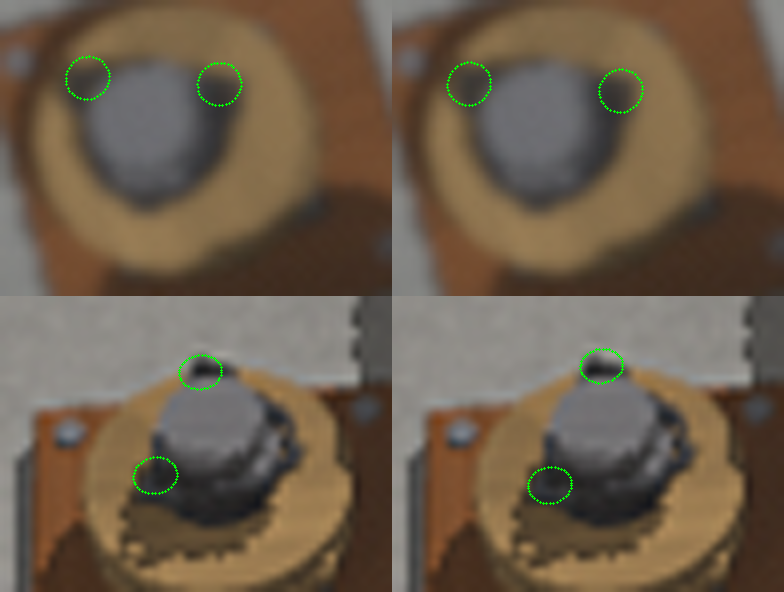

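Run:
```python
from h import *
import pickle
d0=pickle.load(open("d0.pkl","rb"));f=pickle.load(open("d_f1.pkl","rb"))
def draw(d,o,wh,c,y,sp,z,r,s=14,off=0):
    im=cv2.resize(d["color"][o[1]:o[1]+wh[1],o[0]:o[0]+wh[0],::-1],None,fx=s,fy=s,interpolation=cv2.INTER_CUBIC)
    im=cv2.convertScaleAbs(im,alpha=1.5)
    R=np.array([[np.cos(y),-np.sin(y)],[np.sin(y),np.cos(y)]]);C=np.array(c)
    def put(m):
        q=proj(d,np.append(C+R@np.array(m)/1000,z))[0];cv2.circle(im,tuple(int((q[i]-o[i]+.5)*s) for i in(0,1)),1,(0,255,0),-1)
    for sg in(1,-1):
        e=np.array([37.8*np.cos(sp)-19.7*np.sin(sp)-24,sg*(19.7*np.cos(sp)+37.8*np.sin(sp))])
        for a in np.linspace(0,2*np.pi,40):put(e+r*np.array([np.cos(a),np.sin(a)]))
    put([-24,0])
    return im
# free, using each camera's own ring estimate (eye mid - 13.8 along x)
A=[draw(d0["top"],(328,178),(28,22),(.5105-.0138,-.2392),-.03,0,.034,5.5),draw(d0["side"],(252,158),(28,22),(.5127-.0138,-.2399),-.03,0,.034,5.5)]
cv2.imwrite("pics/free.png",np.hstack(A))
for sp in(.04,.135):
    B=[draw(f["top"],(145,167),(28,26),(.512,.2454),-.03,sp,.0855,5.5),draw(f["side"],(202,255),(28,26),(.514,.2464),-.03,sp,.0855,5.5)]
    cv2.imwrite(f"pics/fin{sp}.png",np.hstack(B))
```

```text
(no output)
```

View pics/free.png

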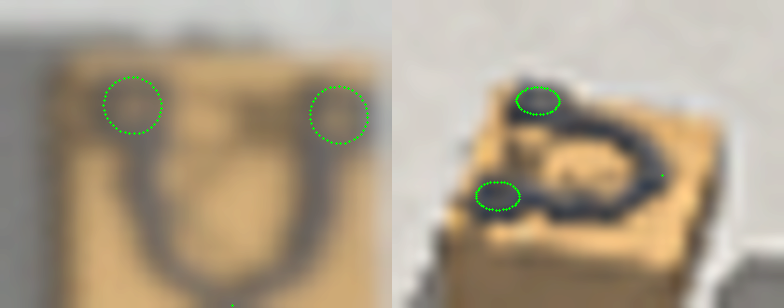

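View pics/fin0.04.png

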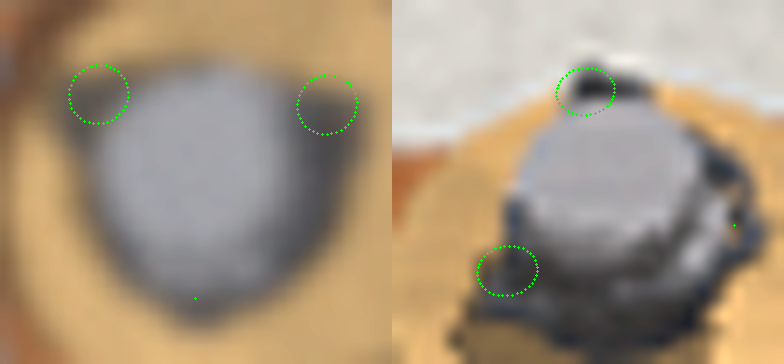

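View pics/fin0.135.png

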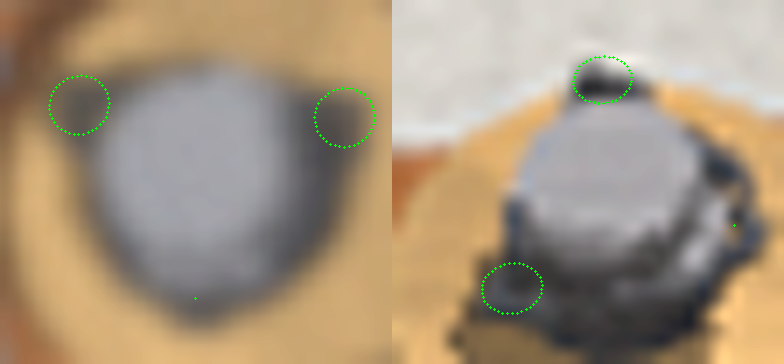

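Run:
```python
from h import *
import pickle
d0=pickle.load(open("d0.pkl","rb"));f=pickle.load(open("d_f1.pkl","rb"));a6=pickle.load(open("d_a6.pkl","rb"))
out=[]
for n,o in(("top",(143,165)),("side",(200,252))):
    x=f[n]["color"].astype(float);y=d0[n]["color"].astype(float)
    df=(y-x).mean(2)[o[1]:o[1]+28,o[0]:o[0]+32]
    im=np.clip(128+df*1.5,0,255).astype(np.uint8)
    raw=x[o[1]:o[1]+28,o[0]:o[0]+32,::-1].astype(np.uint8)
    raw=cv2.resize(cv2.convertScaleAbs(raw,alpha=1.5),None,fx=12,fy=12,interpolation=cv2.INTER_CUBIC)
    out.append(np.hstack([cv2.cvtColor(cv2.resize(im,None,fx=12,fy=12,interpolation=cv2.INTER_CUBIC),cv2.COLOR_GRAY2BGR),raw]))
    np.set_printoptions(linewidth=200)
cv2.imwrite("pics/diff.png",np.vstack(out))
```

```text
(no output)
```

View pics/diff.png

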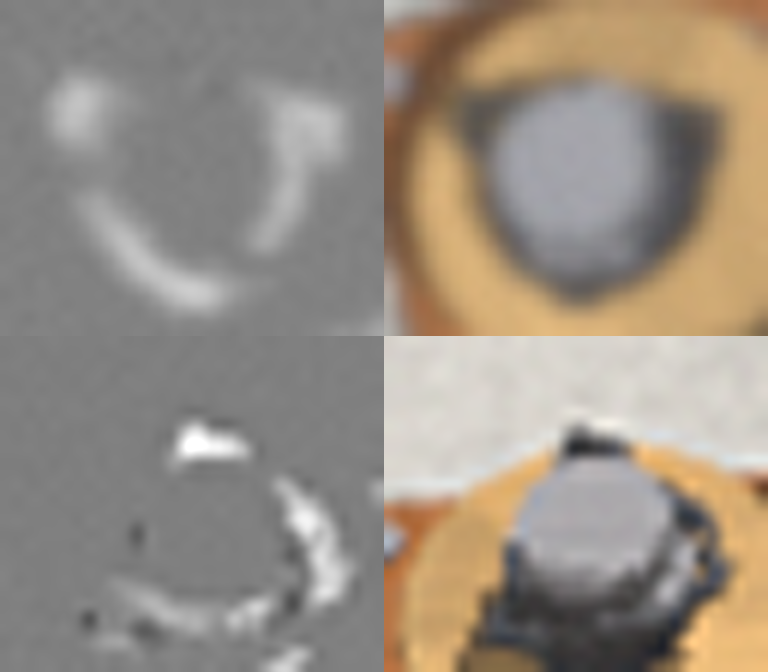

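Run:
```python
from h import *
import pickle
np.set_printoptions(linewidth=250)
d0=pickle.load(open("d0.pkl","rb"));f=pickle.load(open("d_f1.pkl","rb"))
g=lambda d,n:d[n]["color"].astype(float).mean(2)
print("u   ",np.arange(144,176))
for v in range(170,181):
    print(v,"f",g(f,"top")[v,144:176].astype(int));print(v,"0",g(d0,"top")[v,144:176].astype(int))
t=d0["top"]
print("free row")
print(np.arange(333,356))
for v in range(182,190):print(v,g(d0,"top")[v,333:356].astype(int))
for s in (.03,.045,.135):
    y=-.03;R=np.array([[np.cos(y),-np.sin(y)],[np.sin(y),np.cos(y)]])
    for c in((.512,.2454),(.509,.2454)):
      print(s,c,[proj(t,np.append(np.array(c)+R@np.array([37.8*np.cos(s)-19.7*np.sin(s)-24,sg*(19.7*np.cos(s)+37.8*np.sin(s))])/1000,.0855))[0].round(2) for sg in(1,-1)])
```

```text
u    [144 145 146 147 148 149 150 151 152 153 154 155 156 157 158 159 160 161 162 163 164 165 166 167 168 169 170 171 172 173 174 175]
170 f [ 84  68  55  55  60  76  91 103 103 101 101  97  95  92  91  93  96 100 100 100  99  98  99 101 105 106 111 111 111 110 108 101]
170 0 [ 86  72  57  57  67  83  98 106 105 102  99  97  94  89  89  94  97  99 101 102 101  99 100 102 106 109 110 112 110 111 109 103]
171 f [ 86  64  54  58  62  75  88  94  91  84  82  82  83  84  84  87  94  99 100  97  95  94  96 102 105 107 110 110 111 111 111 106]
171 0 [ 87  68  57  61  79  97 107 108  98  89  84  83  83  84  86  92  94  98 101 104 103 101 101 104 107 109 110 111 113 110 111 108]
172 f [ 81  61  55  58  65  68  73  74  72  69  73  78  86  91  92  94 102 104 102  96  90  85  86  92  95  99 105 107 109 110 111 110]
172 0 [ 82  64  58  72  92 106 107 100  88  78  77  80  88  91  95  96  98 100 104 104 103 101 103 106 108 109 110 111 111 111 112 111]
173 f [ 69  57  58  61  63  64  61  61  62  67  77  88  97 104 105 106 109 108 104  98  91  79  75  73  77  84  91  99 105 109 111 111]
173 0 [ 70  5
[... 2649 characters left out ...]
 75  90  98 102 100  90  79  74  73  69  65  68  74  76  75  90 113]
188 [ 73  78  77  70  66  69  77  88  93  94  93  88  87  85  82  76  66  65  70  73  81  97 117]
189 [ 82  93  91  78  68  70  84  94  96  96  95  96 100  99  96  84  71  66  71  80  90 104 120]
0.03 (0.512, 0.2454) [array([151.7 , 173.18]), array([167.74, 173.92])]
0.03 (0.509, 0.2454) [array([151.63, 174.33]), array([167.68, 175.06])]
0.045 (0.512, 0.2454) [array([151.48, 173.29]), array([167.94, 174.05])]
0.045 (0.509, 0.2454) [array([151.41, 174.44]), array([167.88, 175.2 ])]
0.135 (0.512, 0.2454) [array([150.16, 174.02]), array([169.12, 174.9 ])]
0.135 (0.509, 0.2454) [array([150.09, 175.17]), array([169.06, 176.04])]
```

Run:
```python
from h import *
import pickle
np.set_printoptions(linewidth=250)
d0=pickle.load(open("d0.pkl","rb"));f=pickle.load(open("d_f1.pkl","rb"))
g=lambda d,n:d[n]["color"].astype(float).mean(2)
print("final top cols 156..163"); 
for v in range(184,195):print(v,g(f,"top")[v,155:164].astype(int),g(d0,"top")[v,155:164].astype(int))
print("free top cols 340..348")
for v in range(193,205):print(v,g(d0,"top")[v,340:349].astype(int))
print("side final u224..232")
print(np.arange(221,233))
for v in range(262,278):print(v,g(f,"side")[v,221:233].astype(int),g(d0,"side")[v,221:233].astype(int))
print("side free",np.arange(264,276))
for v in range(163,175):print(v,g(d0,"side")[v,264:276].astype(int))
```

```text
final top cols 156..163
184 [ 91  99  99  99 101  98  94  87  78] [107 104 100 100 101  99  94  90  88]
185 [85 91 92 92 92 92 91 88 81] [107 101  95  92  93  92  90  90  91]
186 [78 88 89 89 88 85 85 88 80] [114 110 101  95  93  91  90  89  83]
187 [77 78 78 80 79 75 73 74 72] [121 116 108 101  94  90  85  79  75]
188 [86 77 70 67 65 64 67 71 73] [121 120 116 111 106  98  90  88  85]
189 [103  91  78  68  65  68  76  84  90] [121 122 119 117 114 111 107 103 102]
190 [112 106  94  86  83  86  95 102 103] [120 121 120 118 118 117 115 112 109]
191 [117 116 111 108 107 107 110 110 109] [120 121 122 119 117 119 116 115 112]
192 [117 120 118 117 115 116 116 115 110] [119 120 121 119 118 117 117 113 112]
193 [117 119 120 118 117 117 117 115 112] [118 122 120 120 119 118 117 116 114]
194 [114 117 120 119 117 116 117 116 113] [115 120 120 120 119 117 118 116 115]
free top cols 340..348
193 [ 84  93 102 109 112 112 109 102  86]
194 [ 85  94 100 106 109 112 108  97  79]
195 [ 85  97  99 101 105 109 105  92  74]
196 [ 80  93  98 102 102 100  96  85  73]
197 [78 81 88 91 90 84 79 76 74]
198 [85 
[... 2019 characters left out ...]
ee [264 265 266 267 268 269 270 271 272 273 274 275]
163 [141 137 136 137 136 137 137 137 139 137 135 136]
164 [103 143 142 139 140 139 141 140 139 140 138 135]
165 [ 65  98 109 121 126 123 127 132 131 143 142 138]
166 [ 54  55  64  78  92 107 115 116 116 128 127 131]
167 [ 52  50  46  45  55  72  94 114 111 115 113 116]
168 [107 110 108  94  47  54  75 102 117 119 111 103]
169 [123 122 121 120 100  59  60  85 110 123 113  95]
170 [ 93 112 106  98  97  63  58  72 102 118  90  94]
171 [ 80  78  88  99  86  56  45  74 122 117  65  95]
172 [ 63  53  58  67  55  56  92 113 129 116  63 108]
173 [ 47  49  51  45  69 110 117 123 121  87  70 122]
174 [108 108 108 107 111 119 120 125 117  64  94 142]
```

Run:
```python
from h import *
import pickle
d0=pickle.load(open("d0.pkl","rb"));t,s=d0["top"],d0["side"]
e=onz(t,(344.2,185.6),.033);b=onz(t,(343.7,200.35),.032);off=e[0]-b[0]-.0138
print("top free edge->center",off)
for z in(.0825,.0845):
    B=onz(t,(159.1,190.33),z-.002);A=onz(t,(158.3,178.3),.0942);print(z,"ring x-axle x",B[0]+off-A[0])
# side: free bridge outer edge at row ~170: half between 58 and 118 -> u ; final rows 271
e=onz(s,(260.95,168.85),.033)
for u in(271.4,):
    b=onz(s,(u,170.3),.032);off=e[0]-b[0]-.0138;print("side off",off,b,e)
for u,v in((227.9,271.5),(228.2,271.5)):
    B=onz(s,(u,v),.0825);A=onz(s,(217.4,266.6),.0942);print(B,A,"dx",B[0]+off-A[0])
```

```text
top free edge->center 0.02601565871024917
0.0825 ring x-axle x -0.002993302706949419
0.0845 ring x-axle x -0.003262726631560464
side off 0.02371980022915835 [ 0.47294954 -0.24051629  0.032     ] [ 0.51046934 -0.23770494  0.033     ]
[0.4851283  0.24655256 0.0825    ] [0.51311913 0.24654915 0.0942    ] dx -0.004271034078500824
[0.48437231 0.24635886 0.0825    ] [0.51311913 0.24654915 0.0942    ] dx -0.0050270173727771095
```

Run:
```python
from h import *
st();env.close_job();print("done")
```

```text
t 37.51 pos [ 0.3  -0.45  0.3 ] op 0.0849 F [-0.16  0.57  0.23]
the job is handed in; nothing more can be done
done
```

I handed the job in at t = 37.5 s. As far as my checks show, the ring is closed in the axle's groove and the pliers are back in their stand. The report gives no verdict, so this rests on my own measurements.

**What I did:**
- I took the middle-sized pliers from the wooden stand, put the pins through both eyes, squeezed fully and lifted the ring clear of the block.
- I carried it over the axle. It first touched the washer at TCP height 0.211 m, and I pressed on about 3.7 mm by TCP travel. The force there was about 3.4 N, and it peaked at about 4.2 N during release.
- I let the ring contract in small steps, drew the pins out and stood the pliers back in the stand. The gripper never came near the ring.

**What the last checks showed:**
- **Pliers:** they stand upright with the yoke on the cheeks, at the same image position as at the start to within about a pixel.
- **Bystanders:** the jar, screwdriver and block were found within 5 mm of their starting positions, which is about the accuracy of the detector.
- **Seating:** the pins came out with no pull at the opening that fits the seated ring, and the ring stayed put.

**Less certain:**
- **Centring:** the pictures put the ring about 3 mm behind (-x of) the axle's centre. Two of the readings from the pictures came out between 4 and 5 mm, close to the 5 mm limit. I judged going back in to be the greater risk and left it.
- **Spread:** the eye spacing in the blurry pictures was ambiguous, between about 0.02 and 0.13 rad depending on the method; the limit is 0.085. I relied on the free withdrawal of the pins, which allows at most about 0.08.

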